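# Brush both sides of the printing blocks and put them away

## Task

Clean the wooden cloth-printing blocks on the powered brush: first make sure the brush's unlit switch is on, then take the blocks from longest to shortest and press each one upright, square and centred against the bristle bar until the bar gives by about a centimetre, holding it there for a second - the lobed side first, then turn the block round and do its ribbed side. Set each block down flat in a bay of its own in the tray, and at the end switch the brush off; leave the canister and the pen tin where they are.

Things in the scene. Friction and masses are not known exactly. Their poses are not given: they have to be found in the camera images.
- lever (a joint): the switch lever: 0 = off, leaning to the switch box's -x side, 1.0 rad = on, leaning to its +x side (0.5 rad to either side of upright). Weighted, over-centre and unlit: left alone it falls to whichever side it is on; about 1 N at the ball tips it over. It may start on or off
- switch: grey switch box 80 x 70 x 45 mm high, screwed down; origin under its centre, z up; its y axis is the lever's hinge direction and the hinge lies 45 mm above the origin. The lever is a 12 mm steel rod standing on top with a 32 mm steel ball, the ball's centre 65 mm from the hinge, so its highest point is about 126 mm up. Its +x axis points roughly away from the robot (away from the robot = on)
- bar (a joint): how far the sprung brush bar is pushed back into its unit, m: 0 at rest, 0.025 at its stop. Spring 200 N/m (2 N at 10 mm)
- bar_face (a point): centre of the brush bar's front face, 31 mm above the bench; moves with the bar. x points into the unit (the way the bar gives, roughly away from the robot), y along the bar, z up. The bar, set with pale bristle tufts, is 200 mm long, 50 mm high (6 to 56 mm above the bench); behind it, 60 mm from the face at rest, the fixed grey housing is 100 x 240 x 75 mm high with a vented lid to 89 mm
- brush: the brush unit, fixed; origin on the bench under the centre of the bar's front face at rest, axes as for bar_face
- tray: fixed plywood tray 190 (x) x 270 (y) x 25 mm high, walls and floor 6 mm; two dividers make three equal bays next to one another along y, each 178 x 82 mm, bay centres at y = -0.088, 0 and +0.088; origin under its centre, floor top at z = 0.006
- block_long: wooden printing block 140 (x) x 50 (y) x 40 mm high with a square wooden grip post 28 x 28 mm, 47 mm tall, centred on top (block and post 87 mm high), 220 g; origin at the centre of the underside, z up. The +y long side is the coarse one with round lobes, the -y long side has fine straight ribs. Stands upright on the bench; may be absent
- block_long_lobed (a point): centre of its lobed side (y = +25 mm, 20 mm above the underside)
- block_long_ribbed (a point): centre of its ribbed side (y = -25 mm, 20 mm above the underside)
- block_mid: wooden printing block 115 (x) x 50 (y) x 40 mm high with a square wooden grip post 28 x 28 mm, 47 mm tall, centred on top (block and post 87 mm high), 180 g; origin at the centre of the underside, z up. The +y long side is the coarse one with round lobes, the -y long side has fine straight ribs. Stands upright on the bench; may be absent
- block_mid_lobed (a point): centre of its lobed side (y = +25 mm, 20 mm above the underside)
- block_mid_ribbed (a point): centre of its ribbed side (y = -25 mm, 20 mm above the underside)
- block_short: wooden printing block 90 (x) x 50 (y) x 40 mm high with a square wooden grip post 28 x 28 mm, 47 mm tall, centred on top (block and post 87 mm high), 150 g; origin at the centre of the underside, z up. The +y long side is the coarse one with round lobes, the -y long side has fine straight ribs. Stands upright on the bench; may be absent
- block_short_lobed (a point): centre of its lobed side (y = +25 mm, 20 mm above the underside)
- block_short_ribbed (a point): centre of its ribbed side (y = -25 mm, 20 mm above the underside)
- canister: copper canister, 72 mm across at the foot, 106 mm tall, bystander; origin under its centre
- tin: open dark steel pen tin 50 (x) x 130 (y) x 35 mm high between robot and brush, bystander; origin under its centre
Mind the look-alikes: they are no part of the job. Leave any blue look-alike of the block_mid alone.

How it is judged:
On the way, in this order (a step that is already met when the one before it is completed fails the run):
1. long block (if present): lobed side pressed square to the middle of the brush bar, which is pushed back 8 mm or more (x of block_long_lobed in the frame of brush above 0.008 m and x of block_long_lobed in the frame of bar_face between -0.008 and 0.008 m and y of block_long_lobed in the frame of bar_face between -0.045 and 0.045 m and angle between the x axis of block_long_lobed and the y axis of bar_face, either way round below 0.15 rad and angle between block_long_lobed's own z axis and vertical below 0.2 rad), for 0.3 s.
2. long block (if present): ribbed side pressed square to the middle of the brush bar, which is pushed back 8 mm or more (x of block_long_ribbed in the frame of brush above 0.008 m and x of block_long_ribbed in the frame of bar_face between -0.008 and 0.008 m and y of block_long_ribbed in the frame of bar_face between -0.045 and 0.045 m and angle between the x axis of block_long_ribbed and the y axis of bar_face, either way round below 0.15 rad and angle between block_long_ribbed's own z axis and vertical below 0.2 rad), for 0.3 s.
3. mid block (if present): lobed side pressed square to the middle of the brush bar, which is pushed back 8 mm or more (x of block_mid_lobed in the frame of brush above 0.008 m and x of block_mid_lobed in the frame of bar_face between -0.008 and 0.008 m and y of block_mid_lobed in the frame of bar_face between -0.045 and 0.045 m and angle between the x axis of block_mid_lobed and the y axis of bar_face, either way round below 0.15 rad and angle between block_mid_lobed's own z axis and vertical below 0.2 rad), for 0.3 s.
4. mid block (if present): ribbed side pressed square to the middle of the brush bar, which is pushed back 8 mm or more (x of block_mid_ribbed in the frame of brush above 0.008 m and x of block_mid_ribbed in the frame of bar_face between -0.008 and 0.008 m and y of block_mid_ribbed in the frame of bar_face between -0.045 and 0.045 m and angle between the x axis of block_mid_ribbed and the y axis of bar_face, either way round below 0.15 rad and angle between block_mid_ribbed's own z axis and vertical below 0.2 rad), for 0.3 s.
5. short block (if present): lobed side pressed square to the middle of the brush bar, which is pushed back 8 mm or more (x of block_short_lobed in the frame of brush above 0.008 m and x of block_short_lobed in the frame of bar_face between -0.008 and 0.008 m and y of block_short_lobed in the frame of bar_face between -0.045 and 0.045 m and angle between the x axis of block_short_lobed and the y axis of bar_face, either way round below 0.15 rad and angle between block_short_lobed's own z axis and vertical below 0.2 rad), for 0.3 s.
6. short block (if present): ribbed side pressed square to the middle of the brush bar, which is pushed back 8 mm or more (x of block_short_ribbed in the frame of brush above 0.008 m and x of block_short_ribbed in the frame of bar_face between -0.008 and 0.008 m and y of block_short_ribbed in the frame of bar_face between -0.045 and 0.045 m and angle between the x axis of block_short_ribbed and the y axis of bar_face, either way round below 0.15 rad and angle between block_short_ribbed's own z axis and vertical below 0.2 rad), for 0.3 s.
At the end, for the whole second after the job is handed in: every block present lies flat and at rest on the tray's floor in a bay of its own (within 22 mm of the bay's centre across it and 60 mm along it), the switch is off (lever below 0.2 rad), and the brush bar is free (pushed back less than 4 mm) (value of joint lever below 0.2 rad and value of joint bar below 0.004 m and x of block_long in the frame of tray between -0.06 and 0.06 m and z of block_long in the frame of tray between 0 and 0.012 m and angle between each of block_long, block_mid, block_short's own z axis and vertical below 0.1 rad and linear speed of each of block_long, block_mid, block_short below 0.02 m/s and (y of block_long in the frame of tray between -0.11 and -0.066 m or y of block_long in the frame of tray between -0.022 and 0.022 m or y of block_long in the frame of tray between 0.066 and 0.11 m) and x of block_mid in the frame of tray between -0.06 and 0.06 m and z of block_mid in the frame of tray between 0 and 0.012 m and (y of block_mid in the frame of tray between -0.11 and -0.066 m or y of block_mid in the frame of tray between -0.022 and 0.022 m or y of block_mid in the frame of tray between 0.066 and 0.11 m) and x of block_short in the frame of tray between -0.06 and 0.06 m and z of block_short in the frame of tray between 0 and 0.012 m and (y of block_short in the frame of tray between -0.11 and -0.066 m or y of block_short in the frame of tray between -0.022 and 0.022 m or y of block_short in the frame of tray between 0.066 and 0.11 m)); the robot touches nothing.
It fails at once if the canister is shifted by more than 30 mm (distance of canister from where it was at the start of the episode above 0.03 m).
It fails at once if the tin is shifted by more than 30 mm (distance of tin from where it was at the start of the episode above 0.03 m).
It fails at once if the bar is pushed back (over 6 mm) while the switch is off (lever below 0.5 rad) (value of joint bar above 0.006 m and value of joint lever below 0.5 rad).
Of block_long, block_mid, block_short only 2 to 3 are there at a start; the rules pass over those that are not, and their reading is None.
At some moment in a run one of block_long, block_mid, block_short may be knocked a few centimetres aside while the robot is not near it.
Once in a run the grip may slacken for a moment while it holds something.
It also fails if it takes over 210 s, if anything falls off the work surface, if the arm or the gripper's body presses on something with over 40 N, if the wrist force passes 120 N, or if a joint passes its speed limit or range.

## Robot

A 6-joint arm with a two-finger parallel gripper is mounted at the origin on the work surface. World frame = base frame: x ahead of the robot, y to its left, z up, the work surface at z = 0. Lengths are in m, angles in rad, forces in N, time in s.
With the tool pointing down it reaches from about 0.25 to 0.725 m from the base axis. Payload 4 kg.
Tool frame: the origin (TCP) lies between the finger pads; the fingertips stand 8 mm ahead of it and the grasp point (between the pads) lies 11 mm behind it (bot.tip_reach is the distance from the TCP to the fingertips, in m); z points along the fingers, y is the line along which they close (so a half turn about z gives the same grasp; the last joint's range is limited). The gripper opens to 85 mm and grips with 20 to 120 N. Pads are 22 mm wide; open, the fingers measure 114 mm over their backs; the gripper's body (76 mm by 85 mm) begins 54 mm behind the grasp point. The pads swing forward as they close: fully open they stand 13 mm farther back than shut.
Start: joints at [1.209, 0.241, 0.005, 1.335, 0, 1.571], TCP at [0.177, 0.468, 0.239] pointing down, gripper open.
Joint ranges: [-2.72, 2.72], [-1.05, 1.87], [-1.09, 1.28], [-1.99, 2.15], [-1.42, 1.44], [-3.14, 3.14]. Speed limits (rad/s): [2.79, 2.79, 3.14, 3.14, 3.14, 3.14].

## Interface

Orientations are given as a unit quaternion [x, y, z, w].
In Python, from workcell import bot gives the robot as it stands.
- The arm moves only by the tool move_arm, never from a script. Its argument "deltas" is a list of rows, each a list of 7 numbers: the opening, from 0 (shut) to 1 (fully open), then the shift along the tool's x, y, z in mm, then the turn, a rotation vector about the tool's x, y, z in degrees. In form: [[gripper, tx, ty, tz, ax, ay, az], ...]. A call has 1 to 10 rows; each row shifts and turns the commanded pose from where the row before left it, along the tool's axes as they then stand; what a row does not reach is not made up. A row lasts 1/12 s, in which the tool goes at most 41.7 mm and 7.16 degrees, less where a joint would pass 70% of its speed; a pose out of reach is approached as far as the arm can. A call is refused whole if a number of a shift passes 41.7 or a number of a turn 7.16, either way. A call with a gripper value outside its range is refused whole. The fingers move at their own pace and stop on an object; the grip force is fixed at half the most. Time passes only in rows, so rows that do not move let the fingers close. It gives the time, the measured TCP pose, the force, the opening and the grip force at its end, in the units of the state.
- bot.get_obs(): the state, without advancing time (a new reading comes with each control period).
- bot.camera(name): name is "side" or "top" or "wrist"; returns the picture (384x512x3 uint8, blue, green, red); there is no depth.
- bot.calibration(name): a dict with "K" (3x3 intrinsics, pixels), "dist_coeffs" ([k1, k2, p1, p2, k3] as OpenCV has them; the pictures are not rectified), "position" and "orientation" of the camera in the world. Camera axes: x right, y down, z forward; pixel columns grow to the right and rows downward; lengths in m; the calibration is good to about 2 mm. A picture is of the moment at which its call begins: read the wrist's pose just before it. calibration takes no time and is no camera call; for the wrist camera it gives the pose at the moment of the call.
- bot.job_done(): hands the job in; it is judged then, once.
Trained networks look in the newest picture that a camera, given by its name, has taken for a name from the list of things; names that differ only in an ending like _2 or _b are one class to them, and where a whole thing is asked for, a point or a joint stands for the part that bears it (a point fixed in the world has none). Each returns a list of dicts, best first, with "conf" (0 to 1); they miss things now and then, are a little off and sometimes report something else, mostly with a low value. They report only what shows in the picture. A call takes as long as a camera call. They do not tell look-alikes from the thing itself.
- bot.outline_of(query, camera): "pixels" (384x512 bool, what is visible of it) and "rect" ([left, top, width, height] in pixels, round what is visible of it).
The state is a dict: "clock": time; "joint_pos": joint angles; "joint_vel": joint speeds; "tau": joint torques, N m; "eef_pos": TCP position; "tool_rot": TCP orientation; "ft_force": force on the tool from outside, world axes, zero at the start; "ft_torque": the same for the moment, N m; "grip_width": finger opening in m; "grasp_force": force on a finger pad.
Only numpy, scipy, OpenCV 4.12 (cv2) and the standard library are available. Lean on these libraries where they do the work, as an engineer would, in place of code of your own. Each camera call takes 0.05 s, during which the arm holds its last target. There are 200 camera calls.

## Working session

There is one attempt and no reset: what is moved stays moved. The work goes in short steps, Python scripts to look and compute and a tool call to move; the robot and the scene stay as the last step left them, time stands still between calls to the robot, and variables do not carry over. Pictures are saved under pics/ and viewed, at most 14 in all, crops included, and the job is handed in when it is done.

Besides the shell and the picture viewer there is one more tool, called after "Request:" as name(argument=value, ...), one argument or row to a line, values as JSON. move_arm: Moves the arm, as the interface text tells. Its arguments: {"type":"object","properties":{"deltas":{"type":"array","items":{"type":"array","items":{"type":"number"}}}},"required":["deltas"]}

```bash
mkdir -p pics; cat > h.py <<'E'
from workcell import bot
import numpy as np, cv2
from scipy.spatial.transform import Rotation as R
def ray(cam,px,cal=None):
    c=cal or bot.calibration(cam); K=np.array(c["K"],float);d=np.array(c["dist_coeffs"],float)
    u=cv2.undistortPoints(np.array(px,float).reshape(-1,1,2),K,d).reshape(-1,2)
    r=R.from_quat(c["orientation"]).apply(np.c_[u,np.ones(len(u))]); return np.array(c["position"]),r
def onz(cam,px,z,cal=None):
    p,r=ray(cam,px,cal); return p+r*((z-p[2])/r[:,2])[:,None]
def proj(cam,P,cal=None):
    c=cal or bot.calibration(cam); Rm=R.from_quat(c["orientation"]).inv()
    q=Rm.apply(np.array(P,float).reshape(-1,3)-np.array(c["position"]))
    return cv2.projectPoints(q,np.zeros(3),np.zeros(3),np.array(c["K"],float),np.array(c["dist_coeffs"],float))[0].reshape(-1,2)
E
python3 - <<'E'
from h import *
for n in("top","side"):
    im=bot.camera(n); cv2.imwrite(f"pics/{n}0.png",im); c=bot.calibration(n); print(n,c["position"],c["orientation"],c["K"])
    for q in["switch","lever","bar","brush","tray","block_long","block_mid","block_short","canister","tin"]:
        print(q,[(round(o["conf"],2),o["rect"]) for o in bot.outline_of(q,n)][:4])
print(bot.get_obs())
E
```

```text
top [0.39331961 0.07015224 1.1152535 ] [-0.70227681  0.70808731 -0.04540974  0.05794475] [[358.96365491   0.         254.43950844]
 [  0.         358.96365491 189.60433471]
 [  0.           0.           1.        ]]
switch [(0.8, [350.0, 141.4, 30.7, 33.2]), (0.69, [333.0, 188.5, 92.0, 71.3])]
lever []
bar []
brush [(0.94, [231.4, 108.5, 80.1, 60.2]), (0.41, [169.5, 166.2, 30.4, 16.0])]
tray [(0.73, [169.9, 162.8, 27.3, 18.5]), (0.57, [332.8, 189.5, 92.4, 69.0])]
block_long [(0.84, [207.2, 226.1, 46.3, 25.5])]
block_mid [(0.97, [142.9, 216.4, 37.9, 14.7]), (0.69, [111.0, 164.5, 44.6, 28.8])]
block_short [(0.86, [168.9, 165.5, 27.6, 16.2])]
canister [(0.92, [204.9, 111.3, 26.3, 33.7])]
tin [(0.69, [266.6, 226.4, 48.7, 17.4]), (0.29, [206.8, 227.8, 45.4, 23.8])]
side [0.24392829 1.21812717 0.87950947] [-0.11420302  0.88043421 -0.45599445  0.06214771] [[470.27338376   0.         249.48737063]
 [  0.         470.27338376 184.68621696]
 [  0.           0.           1.        ]]
switch [(0.72, [235.5, 113.7, 25.4, 32.8])]
lever [(0.45, [236.7, 114.3, 14.9, 20.0])]
bar [(0.71, [215.4, 156.9
[... 502 characters left out ...]
 26.7])]
{'clock': 1.1, 'joint_pos': array([ 1.20899441e+00,  2.40565177e-01,  4.99351493e-03,  1.33520839e+00,
       -1.57122967e-05,  1.57081909e+00]), 'joint_vel': array([-0.00026294,  0.00111161,  0.00039585, -0.00082587,  0.00086372,
        0.00114818]), 'tau': array([-5.70462671e-04, -3.72220731e+01,  2.52696276e+01,  1.16231491e-03,
       -8.56135625e-05, -6.35489101e-06]), 'eef_pos': array([0.17698194, 0.46762217, 0.2393214 ]), 'tool_rot': array([1.79927098e-01, 9.83679948e-01, 6.59278994e-06, 9.19220187e-06]), 'ft_force': array([-0.04878343,  0.04194544,  0.6760215 ]), 'ft_torque': array([0.07056363, 0.02080571, 0.00585828]), 'grasp_force': 0.0, 'grip_width': 0.08544560165702732}
```

```bash
python3 - <<'E'
import cv2
a=cv2.imread("pics/top0.png");cv2.imwrite("pics/top0c.png",cv2.resize(a[95:275,95:435],(800,424),interpolation=cv2.INTER_CUBIC))
a=cv2.imread("pics/side0.png");cv2.imwrite("pics/side0c.png",cv2.resize(a[95:325,140:350],(548,600),interpolation=cv2.INTER_CUBIC))
E
```

```text
(no output)
```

View pics/top0c.png

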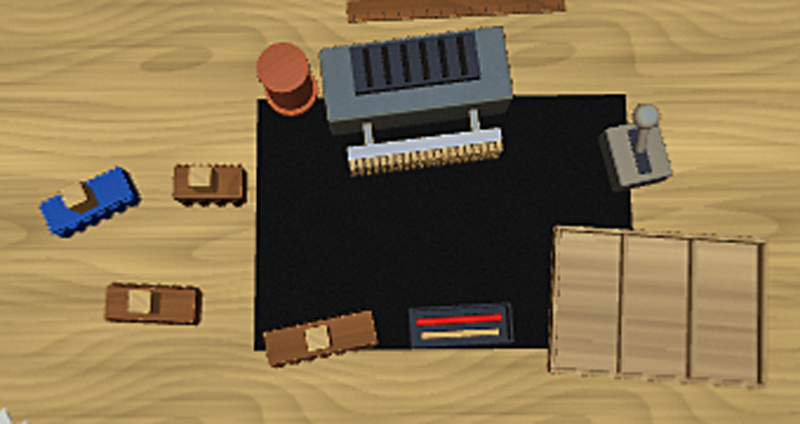

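View pics/side0c.png

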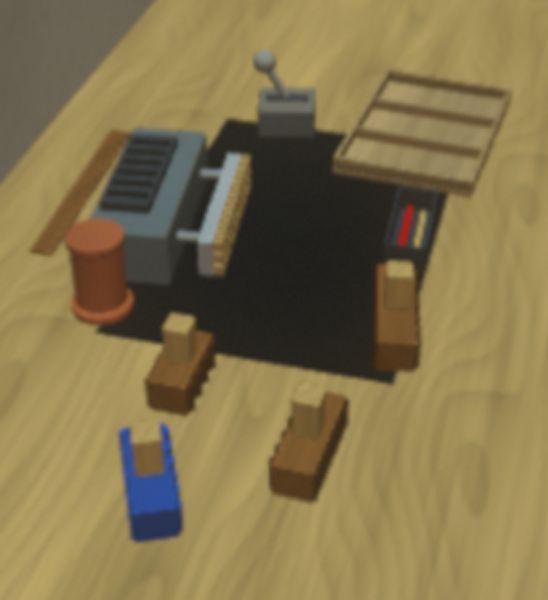

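The top view shows three wooden blocks: long (230,239), mid (160,224) and short (183,173). The blue look-alike is at (133,179), the canister at (218,128), the tin at (290,235), the bar at about (275,160), the switch at (365,158) and the tray at (378,225). In the side view the ball leans left (away from the robot), so the switch looks on.

```bash
cat >> h.py <<'E'
from scipy.optimize import minimize
def box(x0,x1,y0,y1,z0,z1): return np.array([[x,y,z] for x in(x0,x1) for y in(y0,y1) for z in(z0,z1)])
def blk(L): return [box(-L/2,L/2,-.025,.025,0,.04),box(-.014,.014,-.014,.014,.04,.087)]
MODEL=dict(block_long=blk(.14),block_mid=blk(.115),block_short=blk(.09),tray=[box(-.095,.095,-.135,.135,0,.025)],
 tin=[box(-.025,.025,-.065,.065,0,.035)],switch=[box(-.04,.04,-.035,.035,0,.045)],
 brush=[box(.06,.16,-.12,.12,0,.075)])
def place(P,p): return np.c_[P[:,:2]@np.array([[np.cos(p[2]),np.sin(p[2])],[-np.sin(p[2]),np.cos(p[2])]])+p[:2],P[:,2]]
def sil(model,p,cam,cal,z=0,s=4):
    m=np.zeros((384*s,512*s),np.uint8)
    for b in model:
        q=place(b,p); q[:,2]+=z
        h=cv2.convexHull(((proj(cam,q,cal)+.5)*s-.5).astype(np.float32)); cv2.fillConvexPoly(m,np.round(h*16).astype(np.int32),255,shift=4)
    return cv2.resize(m,(512,384),interpolation=cv2.INTER_AREA)/255.
def fit(model,p0,masks,z=0):
    # masks: {cam:(mask,cal)}
    def f(q):
        p=[q[0]/1000,q[1]/1000,q[2]/100]; t=0
        for c,(m,cal) in masks.items():
            s=sil(model,p,c,cal,z); t+=1-np.minimum(s,m).sum()/np.maximum(s,m).sum()
        return t
    q0=np.array([p0[0]*1000,p0[1]*1000,p0[2]*100]); S=np.vstack([q0,q0+[12,0,0],q0+[0,12,0],q0+[0,0,15]])
    r=minimize(f,q0,method="Nelder-Mead",options=dict(initial_simplex=S,xatol=.1,fatol=1e-4))
    return np.array([r.x[0]/1000,r.x[1]/1000,r.x[2]/100]),r.fun/len(masks)
E
cat > m.py <<'E'
from h import *
im=bot.camera("top"); C=bot.calibration("top")
want=dict(block_long=(230,239),block_mid=(160,224),block_short=(183,173),tray=(378,224),tin=(290,235),switch=(365,158),brush=(271,138),canister=(218,128))
for q,c in want.items():
    os=[o for o in bot.outline_of(q,"top") if np.hypot(o["rect"][0]+o["rect"][2]/2-c[0],o["rect"][1]+o["rect"][3]/2-c[1])<14]
    if not os: print(q,"none");continue
    m=os[0]["pixels"].astype(float)
    if q in("switch",): print(q,os[0]["rect"],onz("top",[c],.045,C).round(3))
    if q in("brush","canister"): print(q,os[0]["rect"],onz("top",[c],.0,C).round(3))
    if q in MODEL and q!="brush":
        x=onz("top",[c],.03,C)[0]
        best=min((fit(MODEL[q],[x[0],x[1],a],{"top":(m,C)}) for a in(([0,.3,-.3]) if q in("tray","tin","switch") else (np.pi/2-.3,np.pi/2+.2))),key=lambda t:t[1])
        print(q,best[0].round(4),round(best[1],3))
# bristle bar corners / ball from crop pixel
f=lambda u,v:(95+u*340/800,95+v*180/424)
print("bar top corners z.056",onz("top",[f(347,148),f(500,129),f(350,172),f(502,157)],.056,C).round(4))
print("housing/lid top corners .075 ",onz("top",[f(320,52),f(502,27),f(512,97),f(330,122)],.075,C).round(4))
print("ball",onz("top",[f(647,116)],.102,C).round(4))
print("swtop",onz("top",[f(601,132),f(658,118),f(671,176),f(617,190)],.045,C).round(4))
print("posts",onz("top",[f(317,339),f(140,301),f(200,178)],.087,C).round(4))
crops=[cv2.resize(im[v-26:v+26,u-35:u+35],(560,416),interpolation=cv2.INTER_CUBIC) for u,v in((230,239),(160,224))]
E
python3 m.py
```

```text
block_long [0.4062 0.1603 1.7686] 0.124
block_mid [0.452  0.3771 1.5108] 0.091
block_short [0.6068 0.3057 1.56  ] 0.097
tray [ 0.4465 -0.2714 -0.076 ] 0.017
tin [ 0.4219 -0.0179  0.0453] 0.052
switch [351.2, 140.9, 26.5, 32.6] [[ 0.645 -0.247  0.045]]
switch [ 0.645  -0.2524  0.3298] 0.177
brush [230.2, 107.2, 84.5, 61.3] [[0.724 0.035 0.   ]]
canister [205.0, 112.6, 25.4, 31.3] [[0.76  0.206 0.   ]]
bar top corners z.056 [[ 0.647   0.124   0.056 ]
 [ 0.6697 -0.0728  0.056 ]
 [ 0.6155  0.1202  0.056 ]
 [ 0.6329 -0.0743  0.056 ]]
housing/lid top corners .075  [[ 0.7688  0.1574  0.075 ]
 [ 0.7989 -0.0765  0.075 ]
 [ 0.7061 -0.0865  0.075 ]
 [ 0.6764  0.1445  0.075 ]]
ball [[ 0.6717 -0.2464  0.102 ]]
swtop [[ 0.6669 -0.2042  0.045 ]
 [ 0.6845 -0.2782  0.045 ]
 [ 0.608  -0.2905  0.045 ]
 [ 0.5906 -0.2211  0.045 ]]
posts [[0.404  0.1591 0.087 ]
 [0.4515 0.3751 0.087 ]
 [0.6033 0.3055 0.087 ]]
```

```bash
cat > plan.py <<'E'
from h import *
import sys
def state():
    o=bot.get_obs(); r=R.from_quat(o["tool_rot"]); y=r.apply([0,1,0]); return o,np.array(o["eef_pos"]),r,np.arctan2(y[1],y[0])
def down(phi): # tool z down, tool y at azimuth phi
    y=np.array([np.cos(phi),np.sin(phi),0]); z=np.array([0,0,-1.]); return R.from_matrix(np.c_[np.cross(y,z),y,z])
def plan(wps,g,p=None,phi=None):
    """wps: list of (x,y,z,phi) ; phi continuous from current; rounds rows, tracks commanded pose"""
    o,p0,r,ph=state(); p=p0 if p is None else p; 
    if phi is None: phi=ph
    else: r=down(phi)
    out=[]
    for w in wps:
        d=np.array(w[:3])-p; dphi=w[3]-phi; e=(down(w[3])*r.inv())
        n=int(max(np.ceil(np.linalg.norm(d)/.0395),np.ceil(abs(dphi)/np.radians(6.9)),1))
        for i in range(n):
            k=n-i; t=r.inv().apply((np.array(w[:3])-p)/k)*1000
            tgt=down(phi+(w[3]-phi)/k); 
            a=(r.inv()*tgt).as_rotvec(degrees=True)
            t=t.round(0 if k>1 else 1); a=a.round(1); out.append([g,*t.tolist(),*a.tolist()])
            p=p+r.apply(t/1000); r=r*R.from_rotvec(a,degrees=True); phi=phi+(w[3]-phi)/k
    for i in range(0,len(out),10): print("["+",".join("["+",".join(f"{v:g}" for v in x)+"]" for x in out[i:i+10])+"]")
    return p,phi
E
python3 - <<'E'
from plan import *
o,p,r,ph=state(); print(p,ph,o["joint_pos"])
c=bot.calibration("wrist"); print(c["K"]); Rc=R.from_quat(c["orientation"]); print(r.inv().apply(np.array(c["position"])-p), (r.inv()*Rc).as_matrix().round(3))
t=(.44,.25,.36,1.2)
r2=down(t[3]); cal=dict(c); cal["position"]=np.array(t[:3])+r2.apply(r.inv().apply(np.array(c["position"])-p)); cal["orientation"]=(r2*r.inv()*Rc).as_quat()
for b in((.406,.16),(.452,.377),(.607,.306)): print(proj("wrist",[b[0],b[1],.03],cal))
plan([t],1)
E
```

```text
[0.17698221 0.4676229  0.23931103] 1.208971942211632 [1.20897810e+00 2.40586672e-01 4.99450801e-03 1.33520756e+00
 1.18934045e-05 1.57080249e+00]
[[287.52385114   0.         250.64227583]
 [  0.         287.52385114 187.53160001]
 [  0.           0.           1.        ]]
[ 0.07953375 -0.00054169 -0.13394071] [[ 0.001 -0.951 -0.31 ]
 [ 1.     0.001  0.   ]
 [-0.    -0.31   0.951]]
[[191.79630396 146.09394073]]
[[327.95643604 123.99441436]]
[[314.44893541 221.68666131]]
[[1,-32,-11,-12,-0,-0,0.1],[1,-32,-11,-12,-0,-0,0],[1,-32,-11,-12,-0,-0,0.1],[1,-32,-11,-12,-0,-0,0],[1,-33,-11,-12,-0,-0,0.1],[1,-32,-11,-12,-0,-0,0],[1,-33,-11,-12,-0,-0,0.1],[1,-32,-11,-12,-0,-0,0],[1,-33,-11,-12,-0,-0,0.1],[1,-32.5,-10,-12.7,-0,-0,0]]
```

Request:
move_arm(
  deltas=[
    [1,-32,-11,-10,0,0,0],
    [1,-32,-11,-10,0,0,0],
    [1,-32,-11,-10,0,0,0],
    [1,-32,-11,-10,0,0,0],
    [1,-32,-11,-10,0,0,0],
    [1,-32,-11,-10,0,0,0],
    [1,-32,-11,-10,0,0,0],
    [1,-32,-11,-10,0,0,0],
    [1,-32,-11,-10,0,0,0],
    [1,-32,-11,-10,0,0,0],
  ],
)

```text
clock: 2.38
eef_pos: [0.4384, 0.2502, 0.34]
tool_rot: [0.18, 0.984, 0.0, 0.0]
ft_force: [0.6, 0.9, -0.2]
grip_width: 0.0855
grasp_force: 0.0
```

```bash
python3 - <<'E'
from plan import *
o,p,r,ph=state(); print(p,ph,o["joint_pos"])
cal=bot.calibration("wrist"); im=bot.camera("wrist"); cv2.imwrite("pics/w1.png",im)
for q,g in(("block_long",(.406,.16,1.77)),("block_mid",(.452,.377,1.51)),("block_short",(.606,.305,1.56))):
    px=proj("wrist",[g[0],g[1],.03],cal)[0]; 
    for o in bot.outline_of(q,"wrist"):
        l,t,w,h=o["rect"]
        if np.hypot(l+w/2-px[0],t+h/2-px[1])<35:
            f=fit(MODEL[q],g,{"wrist":(o["pixels"].astype(float),cal)}); print(q,round(o["conf"],2),o["rect"],f[0].round(4),round(f[1],3)); break
    else: print(q,px,"none")
cv2.imwrite("pics/w1c.png",cv2.resize(im,(800,600),interpolation=cv2.INTER_CUBIC))
E
```

```text
[0.43839594 0.25015071 0.33997709] 1.2088729075603495 [5.18481467e-01 2.31969556e-01 2.52644381e-01 1.59100311e+00
 7.38355459e-05 8.80404953e-01]
block_long 0.8 [146.5, 110.5, 87.1, 72.9] [0.4044 0.1593 1.7725] 0.044
block_mid 0.61 [291.4, 99.5, 80.4, 53.9] [0.4496 0.3763 1.4993] 0.087
block_short 0.73 [287.5, 202.4, 58.1, 48.8] [0.6061 0.3073 1.5644] 0.101
```

View pics/w1c.png

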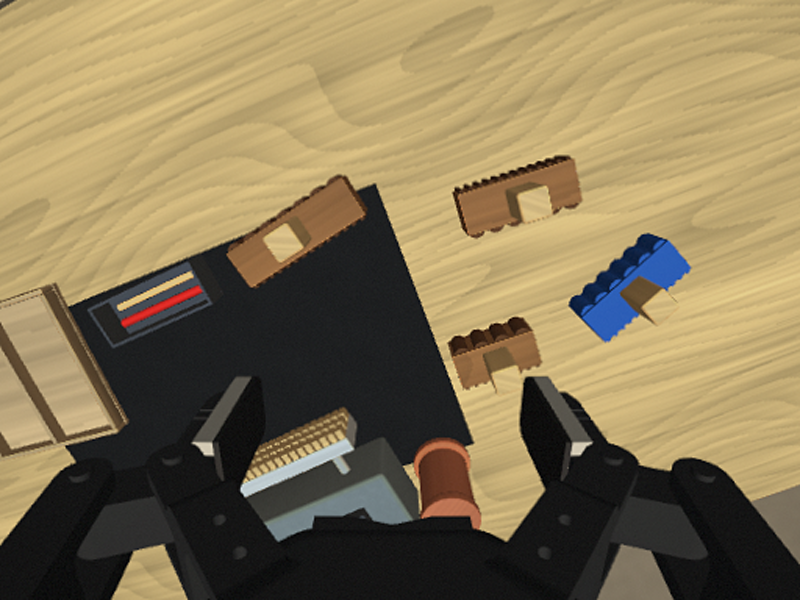

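Short (495,355) has its lobes facing the robot. Mid (517,195) shows fine ribs facing the robot and lobes facing away. Long at (297,232) needs a crop, which I'll combine with mid.

```bash
python3 - <<'E'
import cv2,numpy as np
a=cv2.imread("pics/w1.png");f=lambda x,y,w,h:cv2.resize(a[y:y+h,x:x+w],(400,320),interpolation=cv2.INTER_CUBIC)
cv2.imwrite("pics/w1d.png",np.hstack([f(140,108,100,80),f(280,92,100,80)]))
E
```

```text
(no output)
```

View pics/w1d.png

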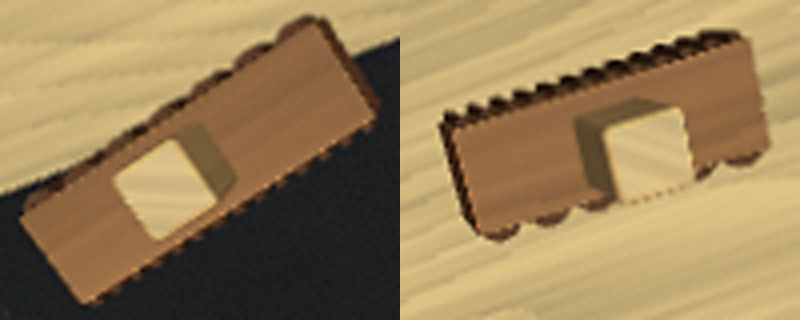

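Long: wide lobes on its upper edge (towards the robot), fine ribs on its lower edge. Mid: ribs towards the robot, lobes away. The candidates are the three brown blocks and the blue one at (133,179) in the top view. The brown ones fit the description and the blue one is left alone.

```bash
python3 - <<'E'
from plan import *
plan([(.405,.1597,.13,1.77),(.405,.1597,.057,1.77)],1)
E
```

```text
[[1,-0,-16,35,0,-0,-5.4],[1,1,-16,35,0,-0,-5.4],[1,3,-16,35,0,-0,-5.3],[1,4,-16,35,0,-0,-5.4],[1,6,-15,35,0,-0,-5.4],[1,6.6,-14.6,34.2,0,-0,-5.4],[1,0,-0,37,0,-0,0],[1,0,-0,36,0,-0,0]]
```

Request:
move_arm(
  deltas=[
    [1,0,-16,35,0,0,-5.4],
    [1,1,-16,35,0,0,-5.4],
    [1,3,-16,35,0,0,-5.3],
    [1,4,-16,35,0,0,-5.4],
    [1,6,-15,35,0,0,-5.4],
    [1,6.6,-14.6,34,0,0,-5.4],
    [1,0,0,25,0,0,0],
    [1,0,0,25,0,0,0],
    [1,0,0,23,0,0,0],
    [1,0,0,0,0,0,0],
  ],
)

```text
clock: 3.42
eef_pos: [0.3999, 0.1596, 0.0534]
tool_rot: [-0.102, 0.995, -0.001, -0.004]
ft_force: [-1.1, 0.1, -0.2]
grip_width: 0.0855
grasp_force: 0.0
```

Request:
move_arm(
  deltas=[
    [0,0,0,0,0,0,0],
    [0,0,0,0,0,0,0],
    [0,0,0,0,0,0,0],
    [0,0,0,0,0,0,0],
    [0,0,0,0,0,0,0],
    [0,0,0,0,0,0,0],
    [0,0,0,0,0,0,0],
  ],
)

```text
clock: 4.0
eef_pos: [0.406, 0.1607, 0.0587]
tool_rot: [-0.101, 0.995, 0.0, 0.002]
ft_force: [-0.4, 0.6, 5.4]
grip_width: 0.027
grasp_force: 60.0
```

```bash
python3 - <<'E'
from plan import *
p,phi=plan([(.406,.1607,.1,1.77),(.528,.03,.1,-1.45),(.568,.015,.063,-1.45)],0)
E
```

```text
[[0,-0,-0,-21,0,0.2,0.1],[0,-0.1,-0,-20.3,0,-0,0.1],[0,-3,-6,-0,0,-0,6.8],[0,-4,-5,-0,0,-0,6.8],[0,-5,-5,-0,0,-0,6.9],[0,-5,-4,-0,0,-0,6.8],[0,-6,-3,-0,0,-0,6.8],[0,-6,-3,-0,0,-0,6.9],[0,-6,-2,-0,0,-0,6.8],[0,-7,-1,-0,0,-0,6.8]]
[[0,-7,-0,-0,0,-0,6.9],[0,-7,0,-0,0,-0,6.8],[0,-6,1,-0,-0,-0,6.8],[0,-6,2,-0,-0,-0,6.9],[0,-6,3,-0,-0,-0,6.8],[0,-6,3,-0,-0,-0,6.8],[0,-5,4,-0,-0,-0,6.9],[0,-5,5,-0,-0,-0,6.8],[0,-4,5,-0,-0,-0,6.8],[0,-4,6,-0,-0,-0,6.9]]
[[0,-3,6,-0,-0,-0,6.8],[0,-2,6,-0,-0,-0,6.8],[0,-1,6,-0,-0,-0,6.9],[0,-1,7,-0,-0,-0,6.8],[0,0,6,-0,-0,-0,6.8],[0,1,7,-0,-0,-0,6.9],[0,2,6,-0,-0,0,6.8],[0,3,6,-0,-0,0,6.8],[0,2.9,5.6,-0.1,-0,0,6.9],[0,19,10,18,-0,0,-0]]
[[0,19,9.7,19,-0,0,-0]]
```

Request:
move_arm(
  deltas=[
    [0,0,0,-21,0,0.2,0.1],
    [0,-0.1,0,-20.3,0,0,0.1],
    [0,-3,-6,0,0,0,6.8],
    [0,-4,-5,0,0,0,6.8],
    [0,-5,-5,0,0,0,6.9],
    [0,-5,-4,0,0,0,6.8],
    [0,-6,-3,0,0,0,6.8],
    [0,-6,-3,0,0,0,6.9],
    [0,-6,-2,0,0,0,6.8],
    [0,-7,-1,0,0,0,6.8],
  ],
)

```text
clock: 4.83
eef_pos: [0.4407, 0.1206, 0.0983]
tool_rot: [0.371, 0.929, -0.001, -0.002]
ft_force: [0.1, 0.7, -2.1]
grip_width: 0.0272
grasp_force: 59.9
```

Request:
move_arm(
  deltas=[
    [0,-7,0,0,0,0,6.9],
    [0,-7,0,0,0,0,6.8],
    [0,-6,1,0,0,0,6.8],
    [0,-6,2,0,0,0,6.9],
    [0,-6,3,0,0,0,6.8],
    [0,-6,3,0,0,0,6.8],
    [0,-5,4,0,0,0,6.9],
    [0,-5,5,0,0,0,6.8],
    [0,-4,5,0,0,0,6.8],
    [0,-4,6,0,0,0,6.9],
  ],
)

```text
clock: 5.67
eef_pos: [0.4865, 0.072, 0.0982]
tool_rot: [0.829, 0.559, -0.002, -0.001]
ft_force: [0.1, -0.4, -2.4]
grip_width: 0.0273
grasp_force: 59.9
```

Request:
move_arm(
  deltas=[
    [0,-3,6,0,0,0,6.8],
    [0,-2,6,0,0,0,6.8],
    [0,-1,6,0,0,0,6.9],
    [0,-1,7,0,0,0,6.8],
    [0,0,6,0,0,0,6.8],
    [0,1,7,0,0,0,6.9],
    [0,2,6,0,0,0,6.8],
    [0,3,6,0,0,0,6.8],
    [0,3,5.6,0,0,0,6.9],
    [0,0,0,0,0,0,0],
  ],
)

```text
clock: 6.5
eef_pos: [0.5273, 0.0287, 0.0981]
tool_rot: [0.998, 0.058, -0.002, 0.0]
ft_force: [0.2, 0.1, -2.9]
grip_width: 0.027
grasp_force: 59.8
```

```bash
python3 - <<'E'
from plan import *
o,p,r,ph=state(); print(p,ph,o["joint_pos"],o["grip_width"])
w=bot.camera("wrist"); t=bot.camera("top")
a=cv2.resize(w,(533,400)); b=cv2.resize(t[105:255,200:300],(267,400),interpolation=cv2.INTER_CUBIC)
cv2.imwrite("pics/p1.png",np.hstack([a,b]))
E
```

```text
[0.52730717 0.02874346 0.09805085] -1.4539714843060039 [ 5.49325357e-02  4.01601348e-01 -1.54457212e-01  1.01824593e+00
 -8.51609137e-04  3.07970297e+00] 0.027047427531025226
```

View pics/p1.png

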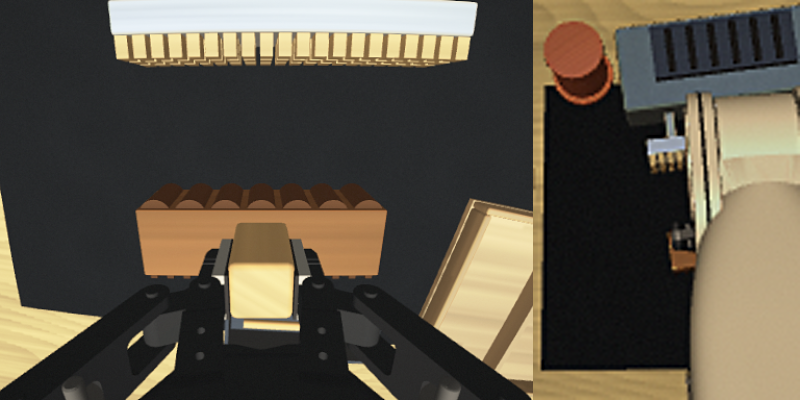

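The bar is straight ahead and the lobed side of the held block faces it. The bar's white board front edge runs about (112,36)–(475,34), and the tuft tips are at about v=59.

```bash
python3 - <<'E'
from plan import *
c=bot.calibration("wrist"); k=512/533
o,p,r,ph=state()
f=lambda l:np.array(l)*k
print("white front",onz("wrist",f([(112,36),(475,34)]),.056,c).round(4))
print("tuft front top",onz("wrist",f([(118,59),(468,58)]),.056,c).round(4), onz("wrist",f([(118,59),(468,58)]),.05,c).round(4))
b=p[2]-.058
print("block top front",onz("wrist",f([(136,210),(387,209)]),.04+b,c).round(4))
plan([(.566,.018,.063,-1.451)],0)
E
```

```text
white front [[ 0.628   0.1226  0.056 ]
 [ 0.6548 -0.0736  0.056 ]]
tuft front top [[ 0.6165  0.1193  0.056 ]
 [ 0.6421 -0.0731  0.056 ]] [[ 0.6169  0.122   0.05  ]
 [ 0.6433 -0.077   0.05  ]]
block top front [[ 0.5389  0.0994  0.08  ]
 [ 0.5563 -0.0369  0.08  ]]
[[0,19,8,17,-0,0.3,0.1],[0,19,8.2,17.9,-0,-0,0.1]]
```

```bash
python3 - <<'E'
from plan import *
plan([(.566,.0145,.063,-1.441),(.601,.0185,.063,-1.441),(.619,.021,.063,-1.441)],0)
E
```

```text
[[0,19,10,17,-0,0.3,-0.2],[0,18.5,9.7,17.9,-0,-0,-0.2],[0,35.2,0.6,0,-0,-0,-0],[0,18.2,-0.2,0,-0,-0,-0]]
```

Request:
move_arm(
  deltas=[
    [0,19,10,17,0,0.3,-0.2],
    [0,18.5,9.7,17.9,0,0,-0.2],
    [0,18,0.3,0,0,0,0],
    [0,17,0.3,0,0,0,0],
    [0,9,0,0,0,0,0],
    [0,9,0,0,0,0,0],
    [0,0,0,0,0,0,0],
    [0,0,0,0,0,0,0],
    [0,0,0,0,0,0,0],
    [0,0,0,0,0,0,0],
  ],
)

```text
clock: 7.43
eef_pos: [0.6173, 0.0207, 0.0628]
tool_rot: [0.998, 0.064, -0.001, -0.0]
ft_force: [-2.8, -1.1, -3.3]
grip_width: 0.0273
grasp_force: 59.7
```

```bash
python3 - <<'E'
from plan import *
o,p,r,ph=state(); print(p,ph,o["ft_force"],o["ft_torque"],o["joint_pos"][5])
w=bot.camera("wrist"); s=bot.camera("side")
a=cv2.resize(w[:240],(533,250)); b=cv2.resize(s[130:230,150:330],(450,250),interpolation=cv2.INTER_CUBIC)
cv2.imwrite("pics/p2.png",np.vstack([a,cv2.copyMakeBorder(b,0,0,0,83,0)]))
E
```

```text
[0.61728393 0.02073201 0.06277897] -1.4432260570074344 [-2.84973799 -1.13729599 -3.34908974] [-0.00134537  0.74034533 -0.22387788] 3.047509257649697
```

View pics/p2.png

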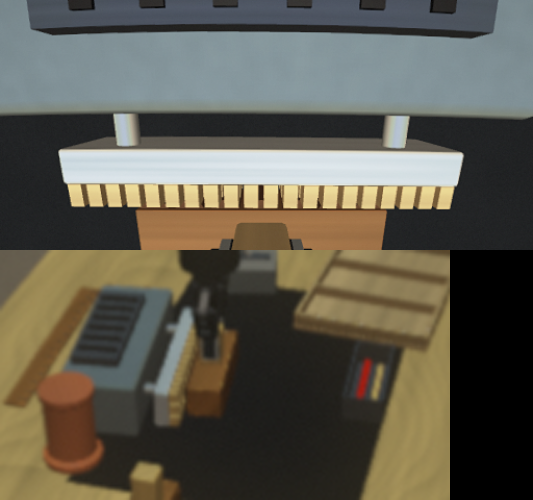

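Pressed square and centred at about 14 mm (about 3 N). I'll hold a little longer, back off and turn.

```bash
python3 - <<'E'
from plan import *
plan([(.53,.0095,.064,-1.441),(.53,.0095,.064,1.701),(.565,.0142,.063,1.701),(.6,.0185,.063,1.701),(.619,.021,.063,1.701)],0)
E
```

```text
[[0,-29,0,-0,-0,0,-0],[0,-30,0,-1,-0,0,-0.1],[0,-29.4,-0,-0,-0,0,-0],[0,-0,-0,-0,-0,0,-6.7],[0,-0,-0,-0,-0,0,-6.7],[0,-0,-0,-0,-0,0,-6.6],[0,-0,-0,-0,-0,0,-6.7],[0,-0,-0,-0,-0,0,-6.7],[0,-0,-0,-0,-0,0,-6.7],[0,-0,-0,-0,-0,0,-6.6]]
[[0,-0,-0,-0,-0,-0,-6.7],[0,-0,-0,-0,-0,-0,-6.7],[0,-0,-0,-0,-0,-0,-6.6],[0,-0,-0,-0,-0,-0,-6.7],[0,0,-0,-0,-0,-0,-6.7],[0,0,-0,-0,-0,-0,-6.6],[0,0,-0,-0,-0,-0,-6.7],[0,0,-0,-0,-0,-0,-6.7],[0,0,-0,-0,-0,-0,-6.6],[0,0,-0,-0,-0,-0,-6.7]]
[[0,0,-0,-0,-0,-0,-6.7],[0,0,-0,-0,-0,-0,-6.6],[0,0,-0,-0,-0,-0,-6.7],[0,0,-0,-0,0,-0,-6.7],[0,0,-0,-0,0,-0,-6.6],[0,0,-0,-0,0,-0,-6.7],[0,0,-0,-0,0,-0,-6.7],[0,0,-0,-0,0,-0,-6.6],[0,0,0,-0,0,-0,-6.7],[0,0,0,-0,0,-0,-6.7]]
[[0,-35.3,0.1,0.9,0,-0,0],[0,-35.2,-0.3,0,0,-0,0],[0,-19.2,0,0,0,-0,0]]
```

Request:
move_arm(
  deltas=[
    [0,0,0,0,0,0,0],
    [0,0,0,0,0,0,0],
    [0,0,0,0,0,0,0],
    [0,0,0,0,0,0,0],
    [0,0,0,0,0,0,0],
    [0,0,0,0,0,0,0],
    [0,0,0,0,0,0,0],
    [0,0,0,0,0,0,0],
  ],
)

```text
clock: 8.2
eef_pos: [0.6191, 0.0208, 0.0635]
tool_rot: [0.998, 0.063, 0.001, -0.0]
ft_force: [-3.1, 1.1, -2.8]
grip_width: 0.0276
grasp_force: 59.7
```

Request:
move_arm(
  deltas=[
    [0,-30,0,0,0,0,0],
    [0,-30,0,0,0,0,0],
    [0,-29,0,0,0,0,0],
    [0,0,0,0,0,0,-6.7],
    [0,0,0,0,0,0,-6.7],
    [0,0,0,0,0,0,-6.6],
    [0,0,0,0,0,0,-6.7],
    [0,0,0,0,0,0,-6.7],
    [0,0,0,0,0,0,-6.7],
    [0,0,0,0,0,0,-6.6],
  ],
)

```text
clock: 9.03
eef_pos: [0.5336, 0.0092, 0.0648]
tool_rot: [0.89, 0.457, 0.003, 0.002]
ft_force: [0.3, 0.1, -2.4]
grip_width: 0.0277
grasp_force: 62.8
```

Request:
move_arm(
  deltas=[
    [0,0,0,0,0,0,-6.7],
    [0,0,0,0,0,0,-6.7],
    [0,0,0,0,0,0,-6.6],
    [0,0,0,0,0,0,-6.7],
    [0,0,0,0,0,0,-6.7],
    [0,0,0,0,0,0,-6.6],
    [0,0,0,0,0,0,-6.7],
    [0,0,0,0,0,0,-6.7],
    [0,0,0,0,0,0,-6.6],
    [0,0,0,0,0,0,-6.7],
  ],
)

```text
clock: 9.87
eef_pos: [0.5336, 0.0091, 0.0647]
tool_rot: [0.492, 0.87, 0.002, 0.004]
ft_force: [-0.4, -0.8, -2.1]
grip_width: 0.0273
grasp_force: 62.9
```

Request:
move_arm(
  deltas=[
    [0,0,0,0,0,0,-6.7],
    [0,0,0,0,0,0,-6.6],
    [0,0,0,0,0,0,-6.7],
    [0,0,0,0,0,0,-6.7],
    [0,0,0,0,0,0,-6.6],
    [0,0,0,0,0,0,-6.7],
    [0,0,0,0,0,0,-6.7],
    [0,0,0,0,0,0,-6.6],
    [0,0,0,0,0,0,-6.7],
    [0,0,0,0,0,0,-6.7],
  ],
)

```text
clock: 10.7
eef_pos: [0.5336, 0.0092, 0.0648]
tool_rot: [-0.067, 0.998, -0.001, 0.004]
ft_force: [-0.0, -0.1, -2.2]
grip_width: 0.0272
grasp_force: 62.9
```

```bash
python3 - <<'E'
from plan import *
o,p,r,ph=state(); print(p,ph,o["ft_force"],o["joint_pos"])
cv2.imwrite("pics/p3.png",bot.camera("wrist"))
plan([(.565,.0142,.063,1.701),(.6,.0185,.063,1.701),(.619,.021,.063,1.701)],0)
E
```

```text
[0.5335959  0.00915266 0.06475319] 1.7055861568535535 [-0.01586659 -0.08352449 -2.24196758] [ 1.76204847e-02  4.40586805e-01 -1.92915149e-01  9.29464935e-01
 -8.47698636e-04 -1.17179409e-01]
[[0,-31.9,0.6,2,-0.1,0.4,0.5],[0,-35.2,-0.2,-0,0,0,-0],[0,-19.2,0,-0,0,0,-0]]
```

View pics/p3.png

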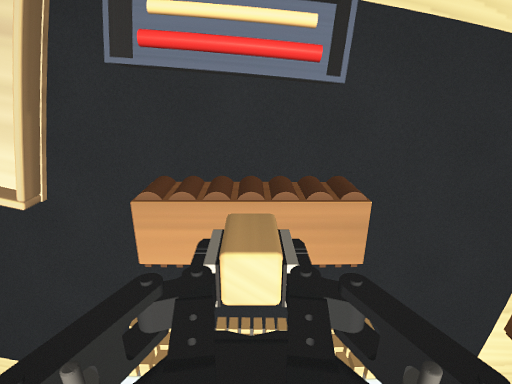

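The block is still held straight; its lobes now face the tin and its ribbed side faces the bar.

Request:
move_arm(
  deltas=[
    [0,-32,0.6,1.5,0,0.4,0.5],
    [0,-18,0,0,0,0,0],
    [0,-17,0,0,0,0,0],
    [0,-9,0,0,0,0,0],
    [0,-9,0,0,0,0,0],
    [0,0,0,0,0,0,0],
    [0,0,0,0,0,0,0],
    [0,0,0,0,0,0,0],
    [0,0,0,0,0,0,0],
    [0,0,0,0,0,0,0],
  ],
)

```text
clock: 11.58
eef_pos: [0.6147, 0.0202, 0.0618]
tool_rot: [-0.06, 0.998, -0.0, -0.003]
ft_force: [-1.4, 0.0, -2.1]
grip_width: 0.0273
grasp_force: 63.0
```

Request:
move_arm(
  deltas=[
    [0,0,0,0,0,0,0],
    [0,0,0,0,0,0,0],
    [0,0,0,0,0,0,0],
    [0,0,0,0,0,0,0],
    [0,0,0,0,0,0,0],
    [0,0,0,0,0,0,0],
    [0,0,0,0,0,0,0],
    [0,0,0,0,0,0,0],
  ],
)

```text
clock: 12.25
eef_pos: [0.6151, 0.0204, 0.0616]
tool_rot: [-0.06, 0.998, -0.0, -0.003]
ft_force: [-2.4, -1.2, -0.8]
grip_width: 0.0271
grasp_force: 63.0
```

Request:
move_arm(
  deltas=[
    [0,-5,0,0,0,0,0],
    [0,0,0,0,0,0,0],
    [0,0,0,0,0,0,0],
    [0,0,0,0,0,0,0],
    [0,0,0,0,0,0,0],
    [0,0,0,0,0,0,0],
    [0,0,0,0,0,0,0],
    [0,0,0,0,0,0,0],
    [0,0,0,0,0,0,0],
    [0,0,0,0,0,0,0],
  ],
)

```text
clock: 13.08
eef_pos: [0.6199, 0.0211, 0.0614]
tool_rot: [-0.06, 0.998, -0.0, -0.003]
ft_force: [-1.5, -0.9, -2.1]
grip_width: 0.0273
grasp_force: 62.9
```

```bash
python3 - <<'E'
from plan import *
o,p,r,ph=state(); print(p,ph,o["ft_force"],o["joint_pos"])
s=bot.camera("side"); cv2.imwrite("pics/p4.png",cv2.resize(s[140:220,160:260],(600,480),interpolation=cv2.INTER_CUBIC))
# tray bays in world
T=np.array([.4465,-.2714]); a=-.076
for y in(.088,0,-.088): print(y,T+np.array([-np.sin(a),np.cos(a)])*y)
E
```

```text
[0.61991371 0.02107733 0.06142445] 1.690780013661212 [-1.50212805 -0.89860034 -2.11737085] [ 3.43056130e-02  6.02438264e-01  7.86426075e-02  1.05250018e+00
 -6.68088835e-04 -8.56756969e-02]
0.088 [ 0.45318156 -0.18365402]
0 [ 0.4465 -0.2714]
-0.088 [ 0.43981844 -0.35914598]
```

View pics/p4.png

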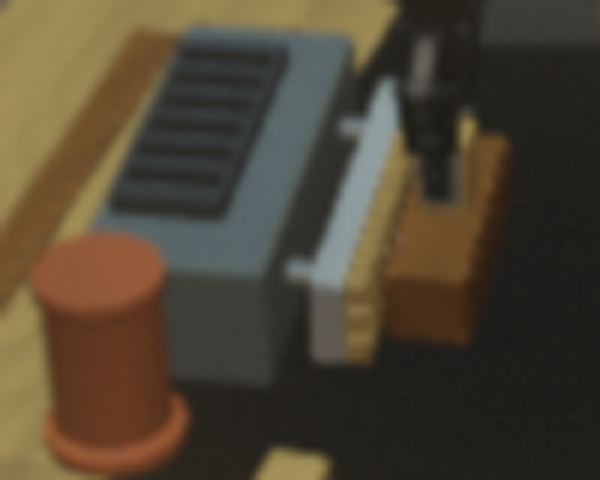

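```bash
cat > barshift.py <<'E'
from plan import *
# bar push estimate from top or side image versus rest: template of bar near end
def barpush(n="side"):
    a=cv2.imread("pics/side0.png"); b=bot.camera("side"); cal=bot.calibration("side")
    f=np.array([.630,.0225]); ax=np.array([np.cos(.13),np.sin(.13)]); ay=np.array([-ax[1],ax[0]])
    q=lambda x,y,z:np.r_[f+ax*x+ay*y,z]
    c=proj("side",q(.012,.097,.035),cal)[0]; d=proj("side",q(.022,.097,.035),cal)[0]-c
    k=8; A=cv2.resize(a,None,fx=k,fy=k,interpolation=cv2.INTER_CUBIC);B=cv2.resize(b,None,fx=k,fy=k,interpolation=cv2.INTER_CUBIC)
    x,y=(c*k).astype(int); h,w=9*k,6*k; t=A[y-h:y+h,x-w:x+w]; m=12*k
    s=cv2.matchTemplate(B[y-h-m:y+h+m,x-w-m:x+w+m],t,cv2.TM_CCOEFF_NORMED); _,v,_,l=cv2.minMaxLoc(s)
    sh=(np.array(l)-m)/k; print("px",c.round(1),"shift",sh,"score",round(v,2),"10mm=",d.round(2),"push mm",round(10*sh@d/(d@d),1))
E
python3 -c "
from barshift import *
barpush()"
```

```text
px [221.7 191.8] shift [-4.125 -0.375] score 0.99 10mm= [-3.22 -0.24] push mm 12.8
```

```bash
python3 - <<'E'
from plan import *
plan([(.545,.011,.085,1.70),(.54,.005,.125,1.75),(.44,-.359,.125,3.066),(.44,-.359,.068,3.066)],0)
E
```

```text
[[0,25,-0,-8,-0,-0.3,-0.2],[0,25,-0,-8,-0,-0,-0.2],[0,25.6,-0.8,-7.4,-0,-0,-0.1],[0,3,-3,-20,-0,-0,-1.5],[0,2.8,-2.2,-20,-0,-0,-1.4],[0,15,-31,0,-0,-0,-6.8],[0,18,-29,0,-0,-0,-6.9],[0,22,-27,0,-0,-0,-6.9],[0,25,-24,0,-0,-0,-6.8],[0,27,-21,0,0,-0,-6.9]]
[[0,30,-17,0,0,-0,-6.8],[0,31,-13,0,0,-0,-6.9],[0,33,-10,0,0,-0,-6.8],[0,34,-5,0,0,-0,-6.9],[0,34,-2,0,0,-0,-6.8],[0,34.2,2.8,0.1,0,-0,-6.9],[0,-0,-0,28,0,-0,0],[0,-0.1,-0,29,0,-0,0]]
```

Request:
move_arm(
  deltas=[
    [0,25,0,-8,0,-0.3,-0.2],
    [0,25,0,-8,0,0,-0.2],
    [0,25.6,-0.8,-7.4,0,0,0],
    [0,3,-3,-20,0,0,-1.5],
    [0,3,-2,-20,0,0,-1.4],
    [0,15,-31,0,0,0,-6.8],
    [0,18,-29,0,0,0,-6.9],
    [0,22,-27,0,0,0,-6.9],
    [0,25,-24,0,0,0,-6.8],
    [0,27,-21,0,0,0,-6.9],
  ],
)

```text
clock: 14.02
eef_pos: [0.4961, -0.1612, 0.1261]
tool_rot: [-0.379, 0.926, -0.001, 0.002]
ft_force: [0.8, 0.4, -2.7]
grip_width: 0.0274
grasp_force: 62.9
```

Request:
move_arm(
  deltas=[
    [0,30,-17,0,0,0,-6.8],
    [0,31,-13,0,0,0,-6.9],
    [0,33,-10,0,0,0,-6.8],
    [0,34,-5,0,0,0,-6.9],
    [0,34,-2,0,0,0,-6.8],
    [0,34,3,0,0,0,-6.9],
    [0,0,0,12,0,0,0],
    [0,0,0,0,0,0,0],
    [0,0,0,0,0,0,0],
  ],
)

```text
clock: 14.77
eef_pos: [0.438, -0.3561, 0.1129]
tool_rot: [-0.676, 0.737, 0.0, 0.0]
ft_force: [-0.6, 0.4, -2.8]
grip_width: 0.0274
grasp_force: 62.8
```

```bash
python3 - <<'E'
from plan import *
o,p,r,ph=state(); print(p,ph,o["ft_force"],o["grip_width"])
cv2.imwrite("pics/p5.png",bot.camera("wrist"))
plan([(.44,-.359,.068,3.066)],0)
E
```

```text
[ 0.43798433 -0.35612761  0.11285125] 3.055637198792728 [-0.62631506  0.36578685 -2.81862264] 0.02737264402606318
[[0,2,-1,23,-0,0,-0.3],[0,1.2,-0.8,22.3,-0,0,-0.2]]
```

View pics/p5.png

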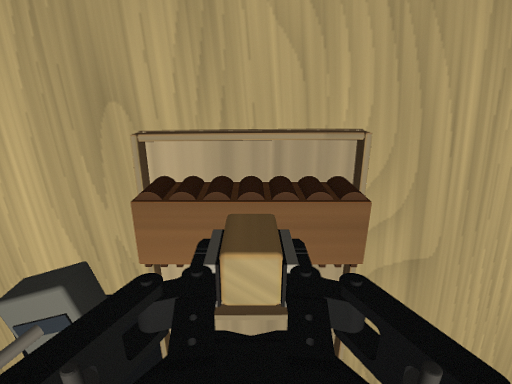

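The block hangs over the far bay, aligned with its walls. Lowering it now.

Request:
move_arm(
  deltas=[
    [0,2,-1,20,0,0,-0.3],
    [0,1,-1,18,0,0,-0.2],
    [0,0,0,8,0,0,0],
    [0,0,0,0,0,0,0],
    [1,0,0,0,0,0,0],
    [1,0,0,0,0,0,0],
    [1,0,0,0,0,0,0],
    [1,0,0,0,0,0,0],
    [1,0,0,0,0,0,0],
    [1,0,0,0,0,0,0],
  ],
)

```text
clock: 15.65
eef_pos: [0.4401, -0.3594, 0.0677]
tool_rot: [-0.68, 0.733, -0.001, 0.0]
ft_force: [0.1, 0.0, 0.2]
grip_width: 0.0854
grasp_force: 0.0
```

Request:
move_arm(
  deltas=[
    [1,0,0,-30,0,0,0],
    [1,0,0,-40,0,0,0],
    [1,0,0,-40,0,0,0],
    [1,0,0,-40,0,0,0],
  ],
)

```text
clock: 15.98
eef_pos: [0.4393, -0.3589, 0.2187]
tool_rot: [-0.68, 0.733, 0.0, -0.0]
ft_force: [1.1, -0.3, -0.2]
grip_width: 0.0858
grasp_force: 0.0
```

```bash
python3 - <<'E'
from plan import *
o,p,r,ph=state(); print(p,ph)
plan([(.445,-.05,.25,2.3),(.42,.33,.25,1.5)],1)
E
```

```text
[ 0.43930596 -0.35887433  0.21870055] 3.065540536932609
[[1,-39,2,-4,0,0,5.5],[1,-38,6,-4,0,0,5.5],[1,-37,10,-4,0,0,5.4],[1,-36,13,-4,0,0,5.5],[1,-35,16,-4,0,-0,5.5],[1,-33,20,-4,0,-0,5.5],[1,-31,23,-4,0,-0,5.5],[1,-29.7,25.5,-3.2,0,-0,5.5],[1,-23,30,0,0,-0,4.5],[1,-21,32,0,0,-0,4.6]]
[[1,-18,33,0,0,-0,4.6],[1,-16,35,0,0,-0,4.6],[1,-13,36,0,0,-0,4.6],[1,-10,37,0,0,-0,4.6],[1,-7,37,0,0,-0,4.5],[1,-4,38,0,0,-0,4.6],[1,-1,38,0,0,-0,4.6],[1,2.2,38.1,0.1,0,-0,4.6]]
```

Request:
move_arm(
  deltas=[
    [1,-39,2,-4,0,0,5.5],
    [1,-38,6,-4,0,0,5.5],
    [1,-37,10,-4,0,0,5.4],
    [1,-36,13,-4,0,0,5.5],
    [1,-35,16,-4,0,0,5.5],
    [1,-33,20,-4,0,0,5.5],
    [1,-31,23,-4,0,0,5.5],
    [1,-30,25.5,-3,0,0,5.5],
    [1,-23,30,0,0,0,4.5],
    [1,-21,32,0,0,0,4.6],
  ],
)

```text
clock: 16.82
eef_pos: [0.4401, 0.0275, 0.2487]
tool_rot: [-0.279, 0.96, -0.0, 0.001]
ft_force: [0.2, -0.6, -0.2]
grip_width: 0.0853
grasp_force: 0.0
```

Request:
move_arm(
  deltas=[
    [1,-18,33,0,0,0,4.6],
    [1,-16,35,0,0,0,4.6],
    [1,-13,36,0,0,0,4.6],
    [1,-10,37,0,0,0,4.6],
    [1,-7,37,0,0,0,4.5],
    [1,-4,38,0,0,0,4.6],
    [1,-1,38,0,0,0,4.6],
    [1,2,38,0,0,0,4.6],
    [1,0,0,0,0,0,0],
    [1,0,0,0,0,0,0],
  ],
)

```text
clock: 17.65
eef_pos: [0.4201, 0.3314, 0.2474]
tool_rot: [0.033, 0.999, -0.0, -0.0]
ft_force: [-0.0, 0.2, -0.1]
grip_width: 0.0856
grasp_force: 0.0
```

```bash
cat > look.py <<'E'
from plan import *
def look(q,g,tol=70):
    cal=bot.calibration("wrist"); im=bot.camera("wrist"); res=[]
    px=proj("wrist",[g[0],g[1],.03],cal)[0]
    for o in bot.outline_of(q,"wrist"):
        l,t,w,h=o["rect"]; m=o["pixels"]; c=im[m].mean(0)
        if np.hypot(l+w/2-px[0],t+h/2-px[1])<tol and c[2]>c[0]:
            f=fit(MODEL[q],g,{"wrist":(m.astype(float),cal)}); print(q,round(o["conf"],2),o["rect"],c.round(),f[0].round(4),round(f[1],3)); res.append(f[0])
    if not res: print("none near",px)
    return im,res
E
python3 - <<'E'
from look import *
o,p,r,ph=state(); print(p,ph)
im,res=look("block_mid",(.45,.376,1.5))
cv2.imwrite("pics/w2.png",im)
if res:
    a=res[0]; plan([(a[0],a[1],.13,a[2]),(a[0],a[1],.058,a[2])],1)
E
```

```text
[0.42008285 0.33142061 0.24744845] 1.5044294707939854
block_mid 0.89 [241.1, 158.9, 93.1, 53.0] [ 59.  93. 124.] [0.4508 0.377  1.5297] 0.073
[[1,-7,12,29,-0.1,-0,-0.4],[1,-7,13,30,0,-0,-0.4],[1,-7,12,29,0,-0,-0.4],[1,-6.5,12.6,29.8,0,-0,-0.5],[1,-0,-0,36,0,-0,0],[1,-0,-0.1,36,0,-0,0]]
```

View pics/w2.png

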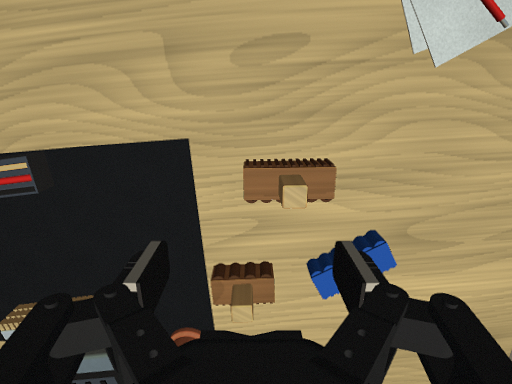

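The brown mid block at (290,180) is unmoved with its ribs facing the robot. The blue look-alike at (350,265) is clear of the grasp.

Request:
move_arm(
  deltas=[
    [1,-7,11,29,0,0,0],
    [1,-7,12,30,0,0,0],
    [1,-7,11,29,0,0,0],
    [1,-8,11,29,0,0,-0.4],
    [1,0,0,25,0,0,0],
    [1,0,0,25,0,0,0],
    [1,0,0,22,0,0,0],
    [1,0,0,0,0,0,0],
    [1,0,0,0,0,0,0],
  ],
)

```text
clock: 18.5
eef_pos: [0.4525, 0.3703, 0.0584]
tool_rot: [0.033, 0.999, -0.001, -0.001]
ft_force: [-0.6, -0.1, 1.5]
grip_width: 0.0854
grasp_force: 0.0
```

Request:
move_arm(
  deltas=[
    [0,0,0,0,0,0,0],
    [0,0,0,0,0,0,0],
    [0,0,0,0,0,0,0],
    [0,0,0,0,0,0,0],
    [0,0,0,0,0,0,0],
    [0,0,0,0,0,0,0],
    [0,0,0,0,0,0,0],
  ],
)

```text
clock: 19.08
eef_pos: [0.4537, 0.3735, 0.0605]
tool_rot: [0.032, 0.999, 0.001, 0.001]
ft_force: [0.1, 0.9, 5.9]
grip_width: 0.0272
grasp_force: 60.7
```

```bash
python3 - <<'E'
from plan import *
o,p,r,ph=state(); print(p,ph,o["grip_width"],o["ft_force"])
plan([(p[0],p[1],.1,1.52),(.53,.0095,.1,1.701),(.53,.0095,.067,1.701)],0)
E
```

```text
[0.45374846 0.37354579 0.06053462] 1.5074677325709078 0.02720141807203122 [0.0623382  0.86787142 5.89433897]
[[0,-0.1,0.1,-39.5,0.1,0.1,-0.7],[0,-9,-36,0,0,0,-1.1],[0,-9,-36,0,0,0,-1],[0,-8,-36,0,0,0,-1],[0,-8,-36,0,0,0,-1.1],[0,-7,-37,0,0,0,-1],[0,-6,-37,0,0,0,-1],[0,-6,-37,0,0,0,-1.1],[0,-5,-37,0,0,0,-1],[0,-4,-37,0,0,0,-1.1]]
[[0,-2.9,-36.7,0,0,0,-1],[0,0,-0,33,0,0,0]]
```

Request:
move_arm(
  deltas=[
    [0,0,0,-39,0,0,-0.7],
    [0,-9,-36,0,0,0,-1.1],
    [0,-9,-36,0,0,0,-1],
    [0,-8,-36,0,0,0,-1],
    [0,-8,-36,0,0,0,-1.1],
    [0,-7,-37,0,0,0,-1],
    [0,-6,-37,0,0,0,-1],
    [0,-6,-37,0,0,0,-1.1],
    [0,-5,-37,0,0,0,-1],
    [0,-4,-37,0,0,0,-1.1],
  ],
)

```text
clock: 19.92
eef_pos: [0.5214, 0.0429, 0.0977]
tool_rot: [-0.057, 0.998, -0.0, -0.001]
ft_force: [1.2, -0.3, -1.9]
grip_width: 0.027
grasp_force: 60.0
```

Request:
move_arm(
  deltas=[
    [0,-3,-37,0,0,0,-1],
    [0,0,0,20,0,0,0],
    [0,0,0,12,0,0,0],
    [0,0,0,0,0,0,0],
  ],
)

```text
clock: 20.25
eef_pos: [0.5263, 0.0071, 0.0631]
tool_rot: [-0.064, 0.998, 0.0, -0.003]
ft_force: [-0.8, 1.6, -1.4]
grip_width: 0.0274
grasp_force: 60.2
```

```bash
python3 - <<'E'
from plan import *
o,p,r,ph=state(); print(p,ph,o["grip_width"],o["ft_force"])
cv2.imwrite("pics/p6.png",bot.camera("wrist"))
plan([(.565,.0142,.067,1.701),(.6,.0185,.067,1.701),(.621,.021,.067,1.701)],0)
E
```

```text
[0.52632191 0.00709545 0.06312635] 1.698898533760002 0.027419190573504698 [-0.76643086  1.55774193 -1.41898717]
[[0,-38.5,1.6,-2.8,0,-0.3,-0.1],[0,-35.2,-0.4,-0,0,0,0],[0,-21.2,-0.2,-0,0,0,0]]
```

View pics/p6.png

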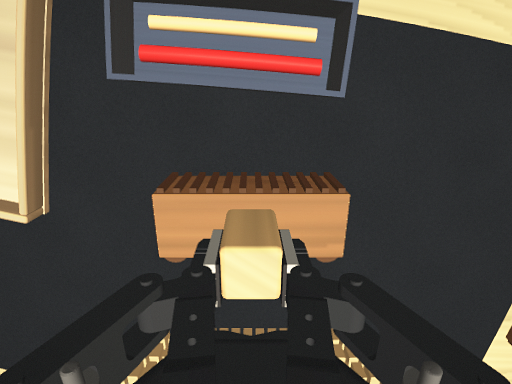

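The ribs face the tin, so the mid block's lobed side faces the bar, straight. Pressing.

Request:
move_arm(
  deltas=[
    [0,-38,1.6,-3,0,-0.3,0],
    [0,-18,0,0,0,0,0],
    [0,-17,0,0,0,0,0],
    [0,-11,0,0,0,0,0],
    [0,-10,0,0,0,0,0],
    [0,0,0,0,0,0,0],
    [0,0,0,0,0,0,0],
    [0,0,0,0,0,0,0],
    [0,0,0,0,0,0,0],
    [0,0,0,0,0,0,0],
  ],
)

```text
clock: 21.13
eef_pos: [0.621, 0.0224, 0.0693]
tool_rot: [-0.065, 0.998, 0.0, 0.002]
ft_force: [-2.6, 1.2, -2.0]
grip_width: 0.0269
grasp_force: 60.3
```

```bash
python3 -c "
from barshift import *
barpush(); print(state()[1:2],state()[0]['ft_force'])"
```

```text
px [221.7 191.8] shift [-4.125 -0.375] score 0.99 10mm= [-3.22 -0.24] push mm 12.8
(array([0.62112234, 0.02235798, 0.06930137]),) [-2.16730861  1.44885113 -1.53511061]
```

Request:
move_arm(
  deltas=[
    [0,0,0,0,0,0,0],
    [0,0,0,0,0,0,0],
    [0,0,0,0,0,0,0],
    [0,0,0,0,0,0,0],
    [0,0,0,0,0,0,0],
    [0,0,0,0,0,0,0],
    [0,0,0,0,0,0,0],
    [0,28,0,1,0,0,0],
    [0,29,0,1,0,0,0],
    [0,30,0,1,0,0,0],
  ],
)

```text
clock: 22.02
eef_pos: [0.5372, 0.0102, 0.0664]
tool_rot: [-0.065, 0.998, -0.001, 0.005]
ft_force: [-0.2, 0.9, -0.8]
grip_width: 0.0272
grasp_force: 60.2
```

Request:
move_arm(
  deltas=[
    [0,0,0,0,0,0,6.7],
    [0,0,0,0,0,0,6.7],
    [0,0,0,0,0,0,6.6],
    [0,0,0,0,0,0,6.7],
    [0,0,0,0,0,0,6.7],
    [0,0,0,0,0,0,6.6],
    [0,0,0,0,0,0,6.7],
    [0,0,0,0,0,0,6.7],
    [0,0,0,0,0,0,6.6],
    [0,0,0,0,0,0,6.7],
  ],
)

```text
clock: 22.85
eef_pos: [0.538, 0.0102, 0.0669]
tool_rot: [0.497, 0.868, 0.002, 0.004]
ft_force: [0.7, -0.2, -0.8]
grip_width: 0.0272
grasp_force: 60.2
```

Request:
move_arm(
  deltas=[
    [0,0,0,0,0,0,6.7],
    [0,0,0,0,0,0,6.7],
    [0,0,0,0,0,0,6.6],
    [0,0,0,0,0,0,6.7],
    [0,0,0,0,0,0,6.7],
    [0,0,0,0,0,0,6.6],
    [0,0,0,0,0,0,6.7],
    [0,0,0,0,0,0,6.7],
    [0,0,0,0,0,0,6.6],
    [0,0,0,0,0,0,6.7],
  ],
)

```text
clock: 23.68
eef_pos: [0.538, 0.0102, 0.0669]
tool_rot: [0.892, 0.452, 0.004, 0.003]
ft_force: [0.3, -0.3, -1.6]
grip_width: 0.0275
grasp_force: 60.2
```

Request:
move_arm(
  deltas=[
    [0,0,0,0,0,0,6.7],
    [0,0,0,0,0,0,6.7],
    [0,0,0,0,0,0,6.6],
    [0,0,0,0,0,0,6.7],
    [0,0,0,0,0,0,6.7],
    [0,0,0,0,0,0,6.6],
    [0,0,0,0,0,0,6.7],
    [0,0,0,0,0,0,0],
    [0,0,0,0,0,0,0],
  ],
)

```text
clock: 24.43
eef_pos: [0.5373, 0.0104, 0.0666]
tool_rot: [0.998, 0.066, 0.004, 0.0]
ft_force: [0.2, -0.9, -1.7]
grip_width: 0.0273
grasp_force: 60.2
```

```bash
python3 - <<'E'
from plan import *
o,p,r,ph=state(); print(p,ph,o["grip_width"],o["ft_force"],o["joint_pos"][5])
cv2.imwrite("pics/p7.png",bot.camera("wrist"))
plan([(.565,.0142,.067,-1.441),(.6,.0185,.067,-1.441),(.620,.021,.067,-1.441)],0)
E
```

```text
[0.53728897 0.01037635 0.06659097] -1.439616026618146 0.027267130680600438 [ 0.20347114 -0.92023294 -1.74014878] 3.0299483768195885
[[0,28.3,-0.1,-0.4,0.1,-0.4,0.1],[0,35.2,0.3,0.1,-0,-0,-0],[0,20.2,0.1,-0,-0,-0,-0]]
```

View pics/p7.png

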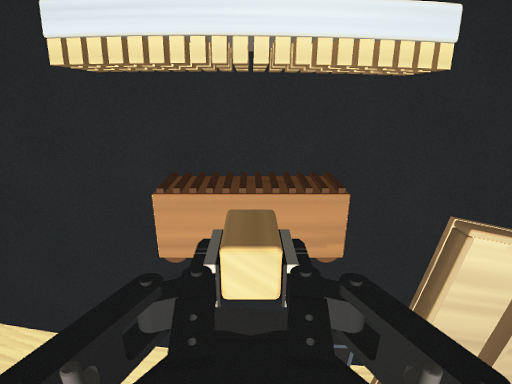

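The ribbed side faces the bar, centred. Pressing.

Request:
move_arm(
  deltas=[
    [0,28,0,0,0,-0.3,0],
    [0,18,0,0,0,0,0],
    [0,17,0,0,0,0,0],
    [0,11,0,0,0,0,0],
    [0,10,0,0,0,0,0],
    [0,0,0,0,0,0,0],
    [0,0,0,0,0,0,0],
    [0,0,0,0,0,0,0],
    [0,0,0,0,0,0,0],
    [0,0,0,0,0,0,0],
  ],
)

```text
clock: 25.32
eef_pos: [0.6179, 0.0211, 0.0657]
tool_rot: [0.998, 0.064, -0.001, 0.0]
ft_force: [-3.0, -1.1, -3.7]
grip_width: 0.027
grasp_force: 60.1
```

```bash
python3 -c "
from barshift import *
barpush(); print(state()[1:2],state()[0]['ft_force'],state()[0]['grip_width'])
plan([(.545,.011,.085,-1.44),(.54,.005,.125,-1.4),(.4465,-.2714,.125,-.076),(.4465,-.2714,.069,-.076)],0)"
```

```text
px [221.7 191.8] shift [-5.    -0.375] score 0.99 10mm= [-3.22 -0.24] push mm 15.5
(array([0.61806639, 0.02113534, 0.06566399]),) [-3.31608785 -1.02496232 -2.52154922] 0.027489822177794658
[[0,-37,0,-10,0,0.1,-0.1],[0,-36.8,0.6,-9.3,0,-0,-0],[0,-3,3,-20,0,-0,-1.2],[0,-2.8,2.3,-20,0,-0,-1.1],[0,-13,23,0,0,-0,-6.9],[0,-15,22,0,0,-0,-6.9],[0,-18,20,0,0,0,-6.9],[0,-20,17,0,0,0,-6.9],[0,-22,15,0,0,0,-6.9],[0,-24,12,0,0,0,-6.9]]
[[0,-25,9,0,0,0,-6.9],[0,-26,6,0,0,0,-6.9],[0,-26,3,0,0,0,-6.9],[0,-26,-0,0,0,0,-6.9],[0,-26.5,-3.3,0.1,0,0,-6.9],[0,0,0,28,0,0,0],[0,0,0,28,0,0,0]]
```

Request:
move_arm(
  deltas=[
    [0,0,0,0,0,0,0],
    [0,0,0,0,0,0,0],
    [0,0,0,0,0,0,0],
    [0,0,0,0,0,0,0],
    [0,0,0,0,0,0,0],
    [0,0,0,0,0,0,0],
    [0,-37,0,-10,0,0,0],
    [0,-37,0.6,-9,0,0,0],
    [0,-3,3,-20,0,0,-1.2],
    [0,-3,2,-20,0,0,-1.1],
  ],
)

```text
clock: 26.2
eef_pos: [0.5372, 0.0059, 0.1241]
tool_rot: [0.996, 0.085, -0.002, -0.0]
ft_force: [2.2, -0.8, -0.7]
grip_width: 0.0274
grasp_force: 60.2
```

Request:
move_arm(
  deltas=[
    [0,-13,23,0,0,0,-6.9],
    [0,-15,22,0,0,0,-6.9],
    [0,-18,20,0,0,0,-6.9],
    [0,-20,17,0,0,0,-6.9],
    [0,-22,15,0,0,0,-6.9],
    [0,-24,12,0,0,0,-6.9],
    [0,-25,9,0,0,0,-6.9],
    [0,-26,6,0,0,0,-6.9],
    [0,-26,3,0,0,0,-6.9],
    [0,-26,0,0,0,0,-6.9],
  ],
)

```text
clock: 27.03
eef_pos: [0.457, -0.2472, 0.1267]
tool_rot: [0.771, 0.636, 0.002, 0.003]
ft_force: [0.8, -0.2, -0.1]
grip_width: 0.0271
grasp_force: 60.2
```

Request:
move_arm(
  deltas=[
    [0,-26.5,-3,0,0,0,-6.9],
    [0,0,0,0,0,0,0],
    [0,0,0,0,0,0,0],
  ],
)

```text
clock: 27.28
eef_pos: [0.4485, -0.2726, 0.1264]
tool_rot: [0.735, 0.678, 0.001, 0.002]
ft_force: [0.5, 0.3, -0.9]
grip_width: 0.0269
grasp_force: 60.2
```

```bash
python3 - <<'E'
from plan import *
o,p,r,ph=state(); print(p,ph,o["grip_width"],o["ft_force"])
cv2.imwrite("pics/p8.png",bot.camera("wrist"))
plan([(.4465,-.2714,.069,-.076)],0)
E
```

```text
[ 0.44845926 -0.27255562  0.12635831] -0.08082079881974939 0.026924036317064286 [ 0.52449779  0.27745827 -0.93038354]
[[0,-0,-1,29,0.2,0.1,-0.1],[0,-0.1,-1,28.1,0,-0,-0.1]]
```

View pics/p8.png

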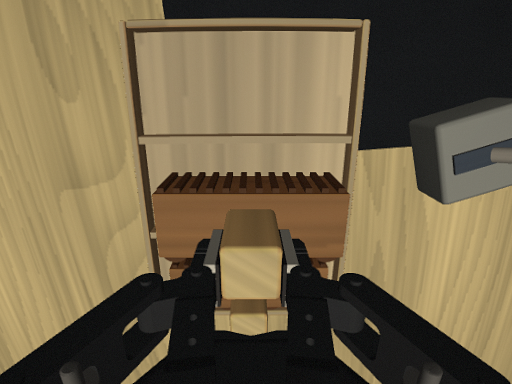

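The mid block is over the middle bay, with the long block lying in the far bay behind it. Lowering.

Request:
move_arm(
  deltas=[
    [0,0,-1,25,0,0,0],
    [0,0,-1,20,0,0,0],
    [0,0,0,12,0,0,0],
    [0,0,0,0,0,0,0],
    [1,0,0,0,0,0,0],
    [1,0,0,0,0,0,0],
    [1,0,0,0,0,0,0],
    [1,0,0,0,0,0,0],
    [1,0,0,0,0,0,0],
    [1,0,0,0,0,0,0],
  ],
)

```text
clock: 28.17
eef_pos: [0.4453, -0.2707, 0.0686]
tool_rot: [0.734, 0.679, 0.0, 0.001]
ft_force: [-0.5, -0.0, 0.1]
grip_width: 0.0854
grasp_force: 0.0
```

Request:
move_arm(
  deltas=[
    [1,0,0,-30,0,0,0],
    [1,0,0,-40,0,0,0],
    [1,0,0,-40,0,0,0],
    [1,0,0,-40,0,0,0],
  ],
)

```text
clock: 28.5
eef_pos: [0.4444, -0.2703, 0.2197]
tool_rot: [0.734, 0.679, -0.0, -0.0]
ft_force: [0.7, -0.4, -0.8]
grip_width: 0.0854
grasp_force: 0.0
```

```bash
python3 - <<'E'
from plan import *
o,p,r,ph=state(); print(p,ph)
plan([(.445,.0,.25,.8),(.55,.27,.25,1.5)],1)
E
```

```text
[ 0.44440542 -0.27029338  0.21968983] -0.0778892271366872
[[1,34,-3,-4,-0,-0,-6.3],[1,34,1,-4,-0,-0,-6.3],[1,33,5,-4,-0,-0,-6.3],[1,33,9,-4,-0,-0,-6.2],[1,31,12,-4,-0,-0,-6.3],[1,30,15,-3,-0,-0,-6.3],[1,28,19,-4,-0,-0,-6.3],[1,26.4,21.3,-3.3,-0,-0,-6.3],[1,14,33,0,-0,-0,-5],[1,11,35,0,-0,-0,-5]]
[[1,8,35,0,-0,-0,-5],[1,5,36,0,-0,-0,-5.1],[1,2,36,0,-0,-0,-5],[1,-1,36,0,0,-0,-5],[1,-5,36,0,0,-0,-5],[1,-7.6,35.8,0,0,-0,-5]]
```

Request:
move_arm(
  deltas=[
    [1,34,-3,-4,0,0,-6.3],
    [1,34,1,-4,0,0,-6.3],
    [1,33,5,-4,0,0,-6.3],
    [1,33,9,-4,0,0,-6.2],
    [1,31,12,-4,0,0,-6.3],
    [1,30,15,-3,0,0,-6.3],
    [1,28,19,-4,0,0,-6.3],
    [1,26,21,-3,0,0,-6.3],
    [1,14,33,0,0,0,-5],
    [1,11,35,0,0,0,-5],
  ],
)

```text
clock: 29.33
eef_pos: [0.4717, 0.0683, 0.2489]
tool_rot: [0.292, 0.957, 0.0, 0.001]
ft_force: [1.7, -1.1, 0.4]
grip_width: 0.0855
grasp_force: 0.0
```

Request:
move_arm(
  deltas=[
    [1,8,35,0,0,0,-5],
    [1,5,36,0,0,0,-5.1],
    [1,2,36,0,0,0,-5],
    [1,-1,36,0,0,0,-5],
    [1,-5,36,0,0,0,-5],
    [1,-8,36,0,0,0,-5],
    [1,0,0,0,0,0,0],
    [1,0,0,0,0,0,0],
  ],
)

```text
clock: 30.0
eef_pos: [0.5508, 0.2712, 0.2465]
tool_rot: [0.034, 0.999, -0.001, -0.001]
ft_force: [0.4, -1.5, 0.5]
grip_width: 0.0852
grasp_force: 0.0
```

```bash
python3 - <<'E'
from look import *
o,p,r,ph=state(); print(p,ph)
im,res=look("block_short",(.606,.306,1.56),90)
cv2.imwrite("pics/w3.png",im)
if res:
    a=res[0]; plan([(a[0],a[1],.13,a[2]),(a[0],a[1],.058,a[2])],1)
# lobes side colour check: darkest rows above/below block outline
E
```

```text
[0.55076933 0.27117542 0.2464677 ] 1.5024432435872594
block_short 0.63 [244.5, 177.1, 75.8, 52.8] [ 74. 116. 151.] [0.606  0.3065 1.5782] 0.086
[[1,-13,10,29,-0.1,-0,-1.1],[1,-13,10,30,0,-0,-1.2],[1,-14,10,29,0,-0,-1.1],[1,-14.1,9.7,29.6,0,-0,-1.1],[1,-0,0,36,0,-0,-0],[1,-0,0,36,0,-0,-0]]
```

Short block is unmoved (0.606, 0.3065). I'll descend with a narrower opening to keep clear of the blue one.

Request:
move_arm(
  deltas=[
    [0.7,-13,9,29,0,0,-0.9],
    [0.7,-13,9,30,0,0,-0.9],
    [0.7,-14,9,29,0,0,-0.9],
    [0.7,-15,9,29,0,0,-0.8],
    [0.7,0,0,25,0,0,0],
    [0.7,0,0,25,0,0,0],
    [0.7,0,0,21,0,0,0],
    [0.7,0,0,0,0,0,0],
    [0.7,0,0,0,0,0,0],
  ],
)

```text
clock: 30.85
eef_pos: [0.6066, 0.3009, 0.0596]
tool_rot: [0.006, 1.0, -0.001, -0.001]
ft_force: [0.9, 0.4, 0.7]
grip_width: 0.0599
grasp_force: 0.0
```

Request:
move_arm(
  deltas=[
    [0,0,0,0,0,0,0],
    [0,0,0,0,0,0,0],
    [0,0,0,0,0,0,0],
    [0,0,0,0,0,0,0],
    [0,0,0,0,0,0,0],
    [0,0,0,0,0,0,0],
    [0,0,0,0,0,0,0],
  ],
)

```text
clock: 31.43
eef_pos: [0.6091, 0.3038, 0.0631]
tool_rot: [0.005, 1.0, 0.001, 0.002]
ft_force: [-0.1, 1.4, 5.9]
grip_width: 0.0273
grasp_force: 59.7
```

```bash
python3 - <<'E'
from plan import *
o,p,r,ph=state(); print(p,ph,o["grip_width"],o["ft_force"])
plan([(p[0],p[1],.115,1.56),(.5,.15,.1,.3),(.533,.0102,.1,-1.441),(.533,.0102,.067,-1.441)],0)
E
```

```text
[0.6091154  0.30381674 0.06306435] 1.56143681207451 0.027260599168019605 [-0.13206901  1.40764892  5.90272271]
[[0,-0,0,-26,0.1,0.3,0],[0,-0.1,0,-25.9,0,-0,0.1],[0,10,-14,1,0,-0,6.5],[0,8,-15,1,0,-0,6.6],[0,6,-16,1,-0,-0,6.6],[0,4,-17,1,-0,-0,6.5],[0,3,-17,2,-0,-0,6.6],[0,1,-17,1,-0,-0,6.6],[0,-1,-17,2,-0,-0,6.5],[0,-3,-17,1,-0,-0,6.6]]
[[0,-6,-16,2,-0,-0,6.5],[0,-7,-16,1,-0,-0,6.6],[0,-8.9,-14.2,2,-0,-0,6.6],[0,-10,-1,-0,-0,-0,6.6],[0,-10,0,-0,-0,-0,6.7],[0,-9,2,-0,-0,-0,6.6],[0,-9,3,-0,-0,-0,6.7],[0,-9,4,-0,-0,0,6.6],[0,-8,5,-0,-0,0,6.7],[0,-8,6,-0,-0,0,6.6]]
[[0,-7,6,-0,-0,0,6.7],[0,-6,7,-0,-0,0,6.6],[0,-5,8,-0,-0,0,6.7],[0,-5,8,-0,-0,0,6.6],[0,-3,9,-0,-0,0,6.7],[0,-3,9,-0,-0,0,6.6],[0,-1,10,-0,-0,0,6.7],[0,-0.2,9.4,-0,-0,0,6.6],[0,-0,-0,33,-0,0,0]]
```

Request:
move_arm(
  deltas=[
    [0,0,0,-26,0,0,0],
    [0,0,0,-26,0,0,0.1],
    [0,10,-14,1,0,0,6.5],
    [0,8,-15,1,0,0,6.6],
    [0,6,-16,1,0,0,6.6],
    [0,4,-17,1,0,0,6.5],
    [0,3,-17,2,0,0,6.6],
    [0,1,-17,1,0,0,6.6],
    [0,-1,-17,2,0,0,6.5],
    [0,-3,-17,1,0,0,6.6],
  ],
)

```text
clock: 32.27
eef_pos: [0.5264, 0.1907, 0.102]
tool_rot: [0.45, 0.893, -0.0, 0.0]
ft_force: [0.3, -0.1, -1.8]
grip_width: 0.027
grasp_force: 59.7
```

Request:
move_arm(
  deltas=[
    [0,-6,-16,2,0,0,6.5],
    [0,-7,-16,1,0,0,6.6],
    [0,-9,-14,2,0,0,6.6],
    [0,-10,-1,0,0,0,6.6],
    [0,-10,0,0,0,0,6.7],
    [0,-9,2,0,0,0,6.6],
    [0,-9,3,0,0,0,6.7],
    [0,-9,4,0,0,0,6.6],
    [0,-8,5,0,0,0,6.7],
    [0,-8,6,0,0,0,6.6],
  ],
)

```text
clock: 33.1
eef_pos: [0.515, 0.0827, 0.0974]
tool_rot: [0.865, 0.503, -0.0, 0.0]
ft_force: [0.4, -0.8, -1.6]
grip_width: 0.0272
grasp_force: 59.8
```

Request:
move_arm(
  deltas=[
    [0,-7,6,0,0,0,6.7],
    [0,-6,7,0,0,0,6.6],
    [0,-5,8,0,0,0,6.7],
    [0,-5,8,0,0,0,6.6],
    [0,-3,9,0,0,0,6.7],
    [0,-3,9,0,0,0,6.6],
    [0,-1,10,0,0,0,6.7],
    [0,0,9,0,0,0,6.6],
    [0,0,0,16,0,0,0],
    [0,0,0,14,0,0,0],
  ],
)

```text
clock: 33.93
eef_pos: [0.5328, 0.0091, 0.0678]
tool_rot: [0.998, 0.064, 0.001, 0.0]
ft_force: [-0.0, -0.0, -2.0]
grip_width: 0.027
grasp_force: 59.9
```

```bash
cat > chk.py <<'E'
from plan import *
# check held block in wrist picture: front lower edge of post/top-body edge by contrast against mat; compare with expected silhouette
def held(q,sgn,off=.060):
    """lowest-freedom fit of held block seen by wrist camera: dx,dy in tool frame & yaw"""
    o,p,r,ph=state(); cal=bot.calibration("wrist"); im=bot.camera("wrist"); cv2.imwrite(f"pics/held_{q}_{int(o['clock']*100)}.png",im)
    for d in bot.outline_of(q,"wrist"):
        l,t,w,h=d["rect"]
        if abs(l+w/2-255)<60: 
            f=fit(MODEL[q],(p[0],p[1],ph),{"wrist":(d["pixels"].astype(float),cal)},z=p[2]-off)
            print(q,round(d["conf"],2),d["rect"],"dpos",(f[0][:2]-p[:2]).round(4),"dyaw",round(f[0][2]-ph,3),round(f[1],3))
    print(p,ph,o["grip_width"],o["ft_force"],o["joint_pos"][5])
E
python3 - <<'E'
from chk import *
held("block_short",1)
plan([(.565,.0142,.067,-1.441),(.6,.0185,.067,-1.441),(.619,.021,.067,-1.441)],0)
E
```

```text
block_short 0.91 [174.6, 171.9, 155.2, 126.2] dpos [ 0.0038 -0.0006] dyaw -0.022 0.207
[0.53275081 0.00906636 0.06779848] -1.4420215800577654 0.027006694428119878 [-0.02369927 -0.03493764 -2.01307723] 3.030154903531933
[[0,35.8,-0.1,-2,-0,0.3,-0],[0,35.2,0.2,0.1,-0,-0,-0],[0,19.2,0,-0,-0,-0,-0]]
```

Request:
move_arm(
  deltas=[
    [0,36,0,-1,0,0.2,0],
    [0,18,0,0,0,0,0],
    [0,17,0,0,0,0,0],
    [0,10,0,0,0,0,0],
    [0,10,0,0,0,0,0],
    [0,0,0,0,0,0,0],
    [0,0,0,0,0,0,0],
    [0,0,0,0,0,0,0],
    [0,0,0,0,0,0,0],
    [0,0,0,0,0,0,0],
  ],
)

```text
clock: 34.87
eef_pos: [0.6209, 0.0215, 0.0683]
tool_rot: [0.998, 0.065, 0.001, -0.0]
ft_force: [-3.4, -0.1, 0.5]
grip_width: 0.0274
grasp_force: 60.0
```

```bash
python3 -c "
from barshift import *
barpush(); print(state()[1:2],state()[0]['ft_force'],state()[0]['grip_width'])"
```

```text
px [221.7 191.8] shift [-6.  -0.5] score 0.99 10mm= [-3.22 -0.24] push mm 18.6
(array([0.62105233, 0.02153139, 0.06830841]),) [-3.43682589 -0.292566   -0.3685985 ] 0.02732818871797794
```

Request:
move_arm(
  deltas=[
    [0,-6,0,0,0,0,0],
    [0,0,0,0,0,0,0],
    [0,0,0,0,0,0,0],
    [0,0,0,0,0,0,0],
    [0,0,0,0,0,0,0],
    [0,0,0,0,0,0,0],
    [0,0,0,0,0,0,0],
    [0,-27,0,1,0,0,0],
    [0,-28,0,1,0,0,0],
    [0,-28,0,0,0,0,0],
  ],
)

```text
clock: 35.75
eef_pos: [0.5348, 0.0099, 0.0662]
tool_rot: [0.998, 0.065, 0.004, 0.0]
ft_force: [-0.2, 0.7, -1.6]
grip_width: 0.0269
grasp_force: 59.7
```

Request:
move_arm(
  deltas=[
    [0,0,0,0,0,0,-6.7],
    [0,0,0,0,0,0,-6.7],
    [0,0,0,0,0,0,-6.6],
    [0,0,0,0,0,0,-6.7],
    [0,0,0,0,0,0,-6.7],
    [0,0,0,0,0,0,-6.6],
    [0,0,0,0,0,0,-6.7],
    [0,0,0,0,0,0,-6.7],
    [0,0,0,0,0,0,-6.6],
    [0,0,0,0,0,0,-6.7],
  ],
)

```text
clock: 36.58
eef_pos: [0.5359, 0.0099, 0.0668]
tool_rot: [0.796, 0.605, 0.003, 0.002]
ft_force: [-0.1, -0.4, -1.7]
grip_width: 0.0273
grasp_force: 59.8
```

Request:
move_arm(
  deltas=[
    [0,0,0,0,0,0,-6.7],
    [0,0,0,0,0,0,-6.7],
    [0,0,0,0,0,0,-6.6],
    [0,0,0,0,0,0,-6.7],
    [0,0,0,0,0,0,-6.7],
    [0,0,0,0,0,0,-6.6],
    [0,0,0,0,0,0,-6.7],
    [0,0,0,0,0,0,-6.7],
    [0,0,0,0,0,0,-6.6],
    [0,0,0,0,0,0,-6.7],
  ],
)

```text
clock: 37.42
eef_pos: [0.5359, 0.0099, 0.0668]
tool_rot: [0.332, 0.943, 0.001, 0.004]
ft_force: [0.1, -1.5, -1.6]
grip_width: 0.0272
grasp_force: 59.8
```

Request:
move_arm(
  deltas=[
    [0,0,0,0,0,0,-6.7],
    [0,0,0,0,0,0,-6.7],
    [0,0,0,0,0,0,-6.6],
    [0,0,0,0,0,0,-6.7],
    [0,0,0,0,0,0,-6.7],
    [0,0,0,0,0,0,-6.6],
    [0,0,0,0,0,0,-6.7],
    [0,0,0,0,0,0,0],
    [0,0,0,0,0,0,0],
  ],
)

```text
clock: 38.17
eef_pos: [0.5352, 0.01, 0.0666]
tool_rot: [-0.064, 0.998, -0.0, 0.003]
ft_force: [0.1, -0.2, -1.3]
grip_width: 0.027
grasp_force: 59.8
```

```bash
python3 - <<'E'
from chk import *
held("block_short",1)
plan([(.565,.0142,.067,1.701),(.6,.0185,.067,1.701),(.622,.0215,.067,1.701)],0)
E
```

```text
block_short 0.59 [174.2, 167.8, 152.8, 129.9] dpos [-0.0042 -0.0008] dyaw -0.021 0.201
[0.53521559 0.00995055 0.06658192] 1.6998272678924715 0.02700558135482027 [ 0.05692316 -0.19847877 -1.27141803] -0.11040660776409639
[[0,-30.7,0.3,-0.5,-0,0.3,-0],[0,-35.3,-0.3,-0,-0,0,-0],[0,-22.2,0.1,-0,-0,0,-0]]
```

Request:
move_arm(
  deltas=[
    [0,-31,0,0,0,0.2,0],
    [0,-18,0,0,0,0,0],
    [0,-17,0,0,0,0,0],
    [0,-11,0,0,0,0,0],
    [0,-12,0,0,0,0,0],
    [0,0,0,0,0,0,0],
    [0,0,0,0,0,0,0],
    [0,0,0,0,0,0,0],
    [0,0,0,0,0,0,0],
    [0,0,0,0,0,0,0],
  ],
)

```text
clock: 39.1
eef_pos: [0.6206, 0.0214, 0.0656]
tool_rot: [-0.066, 0.998, -0.0, -0.001]
ft_force: [-2.3, -1.5, -1.9]
grip_width: 0.0269
grasp_force: 59.6
```

```bash
python3 -c "
from barshift import *
barpush(); print(state()[1:2],state()[0]['ft_force'],state()[0]['grip_width'])"
```

```text
px [221.7 191.8] shift [-3.875 -0.25 ] score 0.99 10mm= [-3.22 -0.24] push mm 12.0
(array([0.62076689, 0.02146665, 0.06562442]),) [-3.62602156 -1.39154224 -3.06831775] 0.02683506177532928
```

```bash
python3 -c "
from plan import *
plan([(.545,.011,.085,1.70),(.54,.005,.125,1.75),(.4532,-.1837,.125,3.066),(.4532,-.1837,.07,3.066)],0)"
```

```text
[[0,38,-0,-10,-0,-0.1,0.1],[0,38.5,-0.5,-9.3,-0,0,0],[0,3,-3,-20,-0,0,-1.4],[0,2.8,-2.3,-20,-0,0,-1.4],[0,11,-15,0,-0,-0,-6.9],[0,13,-14,0,-0,-0,-6.8],[0,14,-13,0,-0,-0,-6.9],[0,16,-11,0,-0,-0,-6.9],[0,17,-9,0,-0,-0,-6.8],[0,17,-7,0,-0,-0,-6.9]]
[[0,18,-4,0,-0,-0,-6.8],[0,19,-2,0,-0,-0,-6.9],[0,19,-0,0,-0,-0,-6.8],[0,19,2,0,-0,-0,-6.9],[0,17.8,4,0,-0,-0,-6.8],[0,-0,0,28,-0,-0,-0],[0,-0,0,27,-0,-0,-0]]
```

Request:
move_arm(
  deltas=[
    [0,0,0,0,0,0,0],
    [0,0,0,0,0,0,0],
    [0,0,0,0,0,0,0],
    [0,0,0,0,0,0,0],
    [0,0,0,0,0,0,0],
    [0,0,0,0,0,0,0],
    [0,0,0,0,0,0,0],
  ],
)

```text
clock: 39.73
eef_pos: [0.6219, 0.0217, 0.066]
tool_rot: [-0.066, 0.998, -0.0, -0.0]
ft_force: [-2.5, -0.7, -2.9]
grip_width: 0.0271
grasp_force: 59.5
```

Request:
move_arm(
  deltas=[
    [0,38,0,-10,0,0,0],
    [0,38,-0.5,-9,0,0,0],
    [0,3,-3,-20,0,0,-1.4],
    [0,3,-2,-20,0,0,-1.4],
    [0,11,-15,0,0,0,-6.9],
    [0,13,-14,0,0,0,-6.8],
    [0,14,-13,0,0,0,-6.9],
    [0,16,-11,0,0,0,-6.9],
    [0,17,-9,0,0,0,-6.8],
    [0,17,-7,0,0,0,-6.9],
  ],
)

```text
clock: 40.57
eef_pos: [0.496, -0.0992, 0.1265]
tool_rot: [-0.438, 0.899, -0.002, 0.002]
ft_force: [0.6, -0.9, -1.4]
grip_width: 0.0271
grasp_force: 59.8
```

Request:
move_arm(
  deltas=[
    [0,18,-4,0,0,0,-6.8],
    [0,19,-2,0,0,0,-6.9],
    [0,19,0,0,0,0,-6.8],
    [0,19,2,0,0,0,-6.9],
    [0,18,4,0,0,0,-6.8],
    [0,0,0,0,0,0,0],
    [0,0,0,0,0,0,0],
  ],
)

```text
clock: 41.15
eef_pos: [0.4564, -0.1847, 0.1262]
tool_rot: [-0.679, 0.734, -0.002, 0.001]
ft_force: [0.3, -0.3, -1.1]
grip_width: 0.0273
grasp_force: 59.8
```

```bash
python3 - <<'E'
from chk import *
held("block_short",1)
plan([(.4532,-.1837,.069,3.066)],0)
E
```

```text
block_short 0.58 [175.3, 171.0, 151.2, 126.3] dpos [-0.0005 -0.0056] dyaw 0.048 0.207
[ 0.4563888  -0.1847253   0.12621027] 3.064327358447628 0.027289944138265913 [ 0.29625101 -0.31355805 -1.06021709] -1.8784006721880429
[[0,0,2,28,-0.2,-0,0],[0,0.3,1.1,28.8,0,-0,0]]
```

Request:
move_arm(
  deltas=[
    [0,-2,2,25,0,0,0],
    [0,-2,1,20,0,0,0],
    [0,0,0,12,0,0,0],
    [0,0,0,0,0,0,0],
    [1,0,0,0,0,0,0],
    [1,0,0,0,0,0,0],
    [1,0,0,0,0,0,0],
    [1,0,0,0,0,0,0],
    [1,0,0,0,0,0,0],
    [1,0,0,0,0,0,0],
  ],
)

```text
clock: 42.08
eef_pos: [0.4525, -0.1795, 0.0682]
tool_rot: [-0.68, 0.733, -0.0, 0.0]
ft_force: [-0.0, 0.6, 0.7]
grip_width: 0.0852
grasp_force: 0.0
```

Request:
move_arm(
  deltas=[
    [1,0,0,-30,0,0,0],
    [1,0,0,-40,0,0,0],
    [0,0,0,-40,0,0,0],
    [0,0,0,-10,0,0,0],
    [0,0,0,0,0,0,0],
  ],
)

```text
clock: 42.5
eef_pos: [0.455, -0.1806, 0.1923]
tool_rot: [-0.68, 0.733, -0.004, 0.002]
ft_force: [-0.2, -0.8, 0.1]
grip_width: 0.0516
grasp_force: 0.0
```

```bash
python3 - <<'E'
from plan import *
o,p,r,ph=state(); print(p,ph)
# push lever: ball on at ~(.672,-.246,.102); start beyond (+x side), gripper shut, tips .01 below ball centre
plan([(.56,-.24,.2,2.4),(.725,-.237,.2,1.75),(.725,-.237,.1,1.75)],0)
E
```

```text
[ 0.45499635 -0.18059427  0.19230258] 3.067261235221727
[[0,9,-18,-1,-0.5,-0.1,6.4],[0,6,-19,-1,-0,-0,6.3],[0,4,-20,-1,-0,-0,6.4],[0,2,-20,-1,-0,-0,6.4],[0,0,-20,-2,-0,-0,6.4],[0,-1.8,-20,-1.5,-0,-0,6.3],[0,-19,-20,0,-0,-0,6.2],[0,-21,-18,0,-0,-0,6.2],[0,-23,-15,0,-0,-0,6.3],[0,-24,-13,0,-0,-0,6.2]]
[[0,-26,-10,0,-0,-0,6.2],[0,-26.2,-7.5,0,-0,-0,6.2],[0,-0,0,33,-0,-0,-0],[0,-0,0,34,-0,-0,-0],[0,-0,0.1,33,-0,-0,-0]]
```

```bash
python3 - <<'E'
from plan import *
plan([(.65,-.247,.2,3.29)],1)
E
```

```text
[[1,9,-33,-1,-0.5,-0.2,-2.1],[1,10,-33,-1,0,0,-2.2],[1,11,-33,-1,0,0,-2.1],[1,12,-32,-1,0,0,-2.1],[1,13,-31,-2,0,0,-2.1],[1,14.9,-31.4,-1.4,0,0,-2.2]]
```

Request:
move_arm(
  deltas=[
    [1,9,-33,-1,-0.4,0,-2.1],
    [1,10,-33,-1,0,0,-2.2],
    [1,11,-33,-1,0,0,-2.1],
    [1,12,-32,-1,0,0,-2.1],
    [1,13,-31,-2,0,0,-2.1],
    [1,15,-31,-1,0,0,-2.2],
    [1,0,0,0,0,0,0],
    [1,0,0,0,0,0,0],
  ],
)

```text
clock: 43.17
eef_pos: [0.6472, -0.2461, 0.1886]
tool_rot: [0.758, -0.653, -0.006, 0.003]
ft_force: [-0.9, 0.6, -0.8]
grip_width: 0.0855
grasp_force: 0.0
```

```bash
python3 - <<'E'
from plan import *
o,p,r,ph=state(); print(p,ph,o["joint_pos"])
c=bot.calibration("wrist"); im=bot.camera("wrist"); cv2.imwrite("pics/w4.png",im)
print([(round(d["conf"],2),d["rect"]) for d in bot.outline_of("lever","wrist")],proj("wrist",[[.672,-.246,.102],[.6375,-.2485,.045],[.61,-.25,.102]],c).round())
im2=im.copy(); cv2.imwrite("pics/w4m.png",im2)
E
```

```text
[ 0.64715442 -0.2460503   0.1885721 ] -2.99257920281889 [-0.36232845  0.67471413  0.55070728  1.45985099 -0.00233424 -2.08209569]
[(0.64, [201.4, 168.4, 56.5, 45.6])] [[219. 192.]
 [258. 176.]
 [294. 198.]]
```

View pics/w4.png

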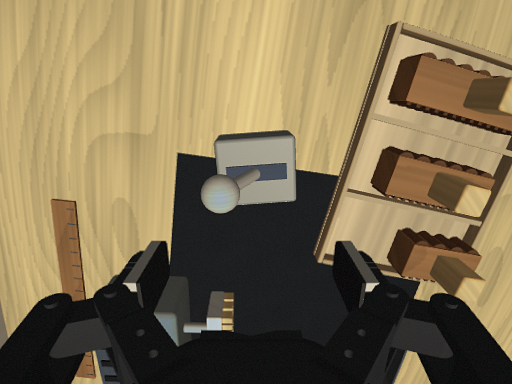

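The ball is at (220,194), leaning to the far (on) side, and all three blocks stand in their own bays. I'll straddle the ball and pull it back with the far finger.

```bash
python3 - <<'E'
from plan import *
p,f=plan([(.667,-.2475,.189,3.36-2*np.pi),(.667,-.2475,.085,3.36-2*np.pi)],1)
d=np.array([-.975,-.22])*.06
plan([(p[0]+d[0],p[1]+d[1],.085,f),(p[0]+d[0],p[1]+d[1],.22,f)],1,p,f)
E
```

```text
[[1,5.1,-20.8,2.6,0.6,0.2,-4],[1,-0,0,35,-0,0,0],[1,-0,0,34,-0,0,0],[1,-0,0,35,-0,0,0]]
[[1,0,30,-0,0,0,0],[1,0.2,30,-0,0,0,0],[1,0,-0,-34,0,0,0],[1,0,-0,-34,0,0,0],[1,0,-0,-34,0,0,0],[1,0,-0,-33,0,0,0]]
```

Request:
move_arm(
  deltas=[
    [1,5,-21,0,0.3,0,-4],
    [1,0,0,0,0,0,0],
    [1,0,0,33,0,0,0],
    [1,0,0,34,0,0,0],
    [1,0,0,34,0,0,0],
    [1,0,0,0,0,0,0],
    [1,0,0,0,0,0,0],
  ],
)

```text
clock: 43.85
eef_pos: [0.6655, -0.2468, 0.0918]
tool_rot: [0.78, -0.626, -0.004, 0.001]
ft_force: [-1.0, 1.0, -0.2]
grip_width: 0.0852
grasp_force: 0.0
```

Request:
move_arm(
  deltas=[
    [1,0,0,4,0,0,0],
    [1,0,12,0,0,0,0],
    [1,0,12,0,0,0,0],
    [1,0,12,0,0,0,0],
    [1,0,12,0,0,0,0],
    [1,0,12,0,0,0,0],
    [1,0,0,0,0,0,0],
    [1,0,0,0,0,0,0],
    [1,0,0,0,0,0,0],
  ],
)

```text
clock: 44.6
eef_pos: [0.6114, -0.2612, 0.0913]
tool_rot: [0.78, -0.626, 0.001, -0.001]
ft_force: [-0.0, 1.2, -0.1]
grip_width: 0.0855
grasp_force: 0.0
```

Request:
move_arm(
  deltas=[
    [1,0,0,-34,0,0,0],
    [1,0,0,-34,0,0,0],
    [1,0,0,-34,0,0,0],
    [1,0,20,-30,0,0,0],
    [1,0,40,0,0,0,0],
    [1,0,40,0,0,0,0],
    [1,0,40,0,0,0,0],
    [1,0,40,0,0,0,0],
    [1,0,0,0,0,0,0],
    [1,0,0,0,0,0,0],
  ],
)

```text
clock: 45.43
eef_pos: [0.4333, -0.3005, 0.2223]
tool_rot: [0.779, -0.627, -0.0, -0.0]
ft_force: [0.4, 1.1, 0.1]
grip_width: 0.085
grasp_force: 0.0
```

```bash
python3 - <<'E'
from plan import *
print(state()[1])
for n in("top","side"):
    im=bot.camera(n); cv2.imwrite(f"pics/{n}9.png",im); c=bot.calibration(n)
    a=cv2.imread(f"pics/{n}0.png")
    for nm,P in(("on",[.672,-.246,.102]),("off",[.611,-.259,.102])):
        u,v=proj(n,P,c)[0].round().astype(int); print(n,nm,(u,v),"then",a[v-1:v+2,u-1:u+2].mean((0,1)).round(),"now",im[v-1:v+2,u-1:u+2].mean((0,1)).round())
    print([(round(d["conf"],2),d["rect"]) for d in bot.outline_of("lever",n)])
    if n=="top":
        T=np.array([.4465,-.2714]);a=-.076;A=np.array([[np.cos(a),np.sin(a)],[-np.sin(a),np.cos(a)]])
        for q,y in(("block_long",-.088),("block_mid",0),("block_short",.088)):
            w=T+A.T@[0,y]
            for d in bot.outline_of(q,n):
                l,t,ww,h=d["rect"]; u=proj(n,[*w,.03],c)[0]
                if np.hypot(l+ww/2-u[0],t+h/2-u[1])<12:
                    f=fit(MODEL[q],(*w,a),{n:(d["pixels"].astype(float),c)},z=.006); print(q,(A@(f[0][:2]-T)).round(4),f[0][2].round(3),round(f[1],3)); break
            else: print(q,"not found")
E
python3 -c "
from barshift import *
barpush()"
```

```text
[ 0.43332711 -0.30052326  0.22229295]
top on (np.int64(370), np.int64(144)) then [161. 154. 146.] now [ 96. 147. 173.]
top off (np.int64(376), np.int64(165)) then [116. 133. 139.] now [162. 156. 148.]
[(0.68, [363.6, 158.2, 16.1, 11.3]), (0.32, [331.2, 218.3, 21.4, 33.1])]
block_long [ 0.001  -0.0876] -0.066 0.114
block_mid [0.0027 0.0067] -0.104 0.153
block_short not found
side on (np.int64(241), np.int64(117)) then [130. 137. 131.] now [ 85. 139. 157.]
side off (np.int64(258), np.int64(118)) then [ 94. 154. 174.] now [113. 123. 120.]
[(0.64, [250.1, 114.8, 13.4, 17.0])]
px [221.7 191.8] shift [0. 0.] score 1.0 10mm= [-3.22 -0.24] push mm 0.0
```

The lever is off and the bar is free. I'll move the arm aside and check the short block once.

Request:
move_arm(
  deltas=[
    [1,0,0,-10,0,0,0],
    [1,-40,0,0,0,0,0],
    [1,-40,0,0,0,0,0],
    [1,-40,0,0,0,0,0],
    [1,-40,0,0,0,0,0],
    [1,-40,0,0,0,0,0],
    [1,-40,0,0,0,0,0],
    [1,-40,0,0,0,0,0],
    [1,-40,0,0,0,0,0],
    [1,0,0,0,0,0,0],
  ],
)

```text
clock: 46.67
eef_pos: [0.3633, 0.0182, 0.2326]
tool_rot: [0.784, -0.621, -0.002, -0.001]
ft_force: [0.8, -0.5, 1.0]
grip_width: 0.0854
grasp_force: 0.0
```

```bash
python3 - <<'E'
from plan import *
print(state()[1])
n="top"; im=bot.camera(n); cv2.imwrite("pics/top10.png",im); c=bot.calibration(n)
T=np.array([.4465,-.2714]);a=-.076;A=np.array([[np.cos(a),np.sin(a)],[-np.sin(a),np.cos(a)]])
for q,y in(("block_long",-.088),("block_mid",0),("block_short",.088)):
    w=T+A.T@[0,y]; u=proj(n,[*w,.03],c)[0]; ok=0
    for qq in("block_short","block_mid","block_long"):
        for d in bot.outline_of(qq,n):
            l,t,ww,h=d["rect"]
            if not ok and np.hypot(l+ww/2-u[0],t+h/2-u[1])<12 and ww<35:
                f=fit(MODEL[q],(*w,a),{n:(d["pixels"].astype(float),c)},z=.006); print(q,d["rect"],(A@(f[0][:2]-T)).round(4),f[0][2].round(3),round(f[1],3)); ok=1
    if not ok: print(q,"none",u)
E
```

```text
[0.36332929 0.01815564 0.23261461]
block_long [393.5, 202.5, 26.7, 49.0] [ 0.0027 -0.0861] -0.066 0.086
block_mid [365.8, 206.7, 19.3, 39.3] [0.0015 0.0059] -0.053 0.073
block_short none [345.54639714 221.78271594]
```

```bash
python3 - <<'E'
from plan import *
T=np.array([.4465,-.2714]);a=-.076;A=np.array([[np.cos(a),np.sin(a)],[-np.sin(a),np.cos(a)]])
w=T+A.T@[0,.088]
for n in("side","top"):
    c=bot.calibration(n); im=bot.camera(n); u=proj(n,[*w,.04],c)[0]; print(n,u)
    for qq in("block_short","block_mid","block_long"): print(qq,[(round(d["conf"],2),d["rect"]) for d in bot.outline_of(qq,n) if np.hypot(d["rect"][0]+d["rect"][2]/2-u[0],d["rect"][1]+d["rect"][3]/2-u[1])<30])
    # post-top template: expected post top pixel colours vs surroundings
im=bot.camera("top");c=bot.calibration("top")
hsv=cv2.cvtColor(im,cv2.COLOR_BGR2HSV); x,y=proj("top",[*w,.03],c)[0].astype(int)
old=cv2.imread("pics/top0.png"); df=(cv2.absdiff(im,old).sum(2)>60).astype(np.uint8)
sub=df[y-25:y+25,x-15:x+18]; ys,xs=np.nonzero(sub); print("changed px",len(xs),"x",xs.min()+x-15,xs.max()+x-15,"y",ys.min()+y-25,ys.max()+y-25)
for r in sub[::2]: print("".join(".#"[v] for v in r))
s=sil(MODEL["block_short"],[*w,a],"top",c,.006)[y-25:y+25,x-15:x+18]>.5
print("expected");
for r in s[::2].astype(int): print("".join(".#"[v] for v in r))
E
```

```text
side [296.47127159 148.35934309]
block_short [(0.89, [295.6, 140.0, 23.2, 22.0])]
block_mid [(0.64, [285.1, 124.7, 33.0, 24.3])]
block_long [(0.66, [291.7, 115.7, 35.9, 20.5])]
top [346.33052679 221.59099278]
block_short [(0.75, [332.9, 220.4, 19.5, 32.2]), (0.62, [363.6, 201.3, 21.7, 43.0])]
block_mid [(0.64, [365.3, 204.2, 19.2, 40.6]), (0.38, [333.3, 221.5, 18.9, 29.2])]
block_long []
changed px 427 x 330 362 y 221 245
.................................
.................................
.................................
.................................
.................................
.................................
.................................
.................................
.................................
.................................
.................................
.................................
.................................
...##################............
....###################..........
...####################..........
####################.............
#.##.###############.............
#..##..#..####.....#.............
...###....####....#.........
[... 334 characters left out ...]
....................
.........#######.................
......####################.......
......####################.......
......####################.......
......####################.......
......####################.......
......#####################......
......#####################......
......####################.......
......####################.......
......####################.......
......####################.......
.....#####################.......
.....#####################.......
.....#####################.......
.....#####################.......
.................................
.................................
.................................
.................................
```

The short block has been knocked about 45 mm in its bay. I'll measure it.

```bash
python3 - <<'E'
from plan import *
T=np.array([.4465,-.2714]);a=-.076;A=np.array([[np.cos(a),np.sin(a)],[-np.sin(a),np.cos(a)]])
M={};
for n,(u,v) in(("top",(342,236)),("side",(307,151))):
    bot.camera(n); c=bot.calibration(n)
    d=[d for d in bot.outline_of("block_short",n) if np.hypot(d["rect"][0]+d["rect"][2]/2-u,d["rect"][1]+d["rect"][3]/2-v)<8][0]
    M[n]=(d["pixels"].astype(float),c)
for k in(["top"],["side"],["top","side"]):
    r=min((fit(MODEL["block_short"],(.41,-.18,y),{n:M[n] for n in k},z=.006) for y in(-.25,0,.25)),key=lambda t:t[1])
    print(k,r[0].round(4),(A@(r[0][:2]-T)).round(4),round(r[1],3))
E
```

```text
['top'] [ 0.4133 -0.1729 -0.0393] [-0.0406  0.0957] 0.417
['side'] [ 0.409  -0.1884  0.0115] [-0.0437  0.0799] 0.233
['top', 'side'] [ 0.4104 -0.1739 -0.0463] [-0.0434  0.0945] 0.353
```

```bash
python3 - <<'E'
from plan import *
o,p,r,ph=state(); print(p,ph,o["joint_pos"])
plan([(.42,-.15,.27,3.066-2*np.pi)],1)
E
```

```text
[0.36473632 0.01237369 0.2316729 ] -2.922290133599004 [ 3.30393149e-02 -2.32117670e-02 -3.15966766e-01  1.27970447e+00
  1.07780723e-03 -1.75705945e+00]
[[1,34,-4,-8,0.1,0.1,3.4],[1,34,-6,-8,-0,-0,3.4],[1,33,-8,-7,-0,-0,3.3],[1,33,-9,-8,-0,-0,3.4],[1,32.7,-11.5,-7.3,-0,-0,3.4]]
```

Request:
move_arm(
  deltas=[
    [1,34,-4,-8,0,0,3.4],
    [1,34,-6,-8,0,0,3.4],
    [1,33,-8,-7,0,0,3.3],
    [1,33,-9,-8,0,0,3.4],
    [1,33,-11,-7,0,0,3.4],
    [1,0,0,0,0,0,0],
    [1,0,0,0,0,0,0],
  ],
)

```text
clock: 48.4
eef_pos: [0.42, -0.1519, 0.2693]
tool_rot: [-0.679, 0.734, 0.001, -0.0]
ft_force: [-1.2, -0.2, -1.6]
grip_width: 0.0853
grasp_force: 0.0
```

```bash
python3 - <<'E'
from plan import *
T=np.array([.4465,-.2714]);a=-.076;A=np.array([[np.cos(a),np.sin(a)],[-np.sin(a),np.cos(a)]])
o,p,r,ph=state(); print(p,ph)
c=bot.calibration("wrist"); im=bot.camera("wrist"); cv2.imwrite("pics/w5.png",im)
u=proj("wrist",[.411,-.18,.04],c)[0]; print(u)
for d in bot.outline_of("block_short","wrist"):
    l,t,w,h=d["rect"]; print(round(d["conf"],2),d["rect"])
    if np.hypot(l+w/2-u[0],t+h/2-u[1])<60:
        f=fit(MODEL["block_short"],(.411,-.18,-.05),{"wrist":(d["pixels"].astype(float),c)},z=.006); print(f[0].round(4),(A@(f[0][:2]-T)).round(4),round(f[1],3))
E
```

```text
[ 0.41996315 -0.15188914  0.26927636] 3.0628428736159745
[255.60836178 136.76042377]
0.94 [220.2, 117.3, 76.7, 44.1]
[ 0.4084 -0.1728 -0.0612] [-0.0455  0.0955] 0.116
```

The block lies flat and within limits, but against the wall. I'll re-grip and centre it for margin.

Request:
move_arm(
  deltas=[
    [1,6,3,34,0,0,0],
    [1,6,3,34,0,0,0],
    [1,5,3,34,0,0,0],
    [1,5,3,34,0,0,-0.9],
    [1,0,0,25,0,0,0],
    [1,0,0,20,0,0,0],
    [1,0,0,20,0,0,0],
    [1,0,0,0,0,0,0],
    [1,0,0,0,0,0,0],
  ],
)

```text
clock: 49.25
eef_pos: [0.4044, -0.1696, 0.0678]
tool_rot: [-0.686, 0.727, 0.003, -0.001]
ft_force: [0.2, 0.0, 1.6]
grip_width: 0.0854
grasp_force: 0.0
```

Request:
move_arm(
  deltas=[
    [0,0,0,0,0,0,0],
    [0,0,0,0,0,0,0],
    [0,0,0,0,0,0,0],
    [0,0,0,0,0,0,0],
    [0,0,0,0,0,0,0],
    [0,0,0,0,0,0,0],
    [0,0,0,-5,0,0,0],
    [0,0,0,0,0,0,0],
  ],
)

```text
clock: 49.92
eef_pos: [0.4074, -0.1718, 0.0744]
tool_rot: [-0.685, 0.728, -0.001, 0.001]
ft_force: [4.0, 0.3, 1.2]
grip_width: 0.0273
grasp_force: 63.2
```

```bash
python3 - <<'E'
from plan import *
o,p,r,ph=state(); print(p,ph,o["grip_width"],o["ft_force"])
plan([(.453,-.182,p[2],3.066-2*np.pi if ph<0 else 3.066)],0)
E
```

```text
[ 0.40744641 -0.17176858  0.07442507] 3.081276303313896 0.027307919791802686 [3.97414641 0.30197156 1.21671922]
[[0,4,-23,0,-0.1,0,0.4],[0,3.3,-23.1,0.1,-0,0,0.5]]
```

Request:
move_arm(
  deltas=[
    [0,2,-15,0,0,0,0.4],
    [0,2,-15,0,0,0,0.4],
    [0,3,-15,0,0,0,0],
    [0,0,0,4,0,0,0],
    [0,0,0,0,0,0,0],
    [1,0,0,0,0,0,0],
    [1,0,0,0,0,0,0],
    [1,0,0,0,0,0,0],
    [1,0,0,0,0,0,0],
    [1,0,0,0,0,0,0],
  ],
)

```text
clock: 50.75
eef_pos: [0.4492, -0.181, 0.0691]
tool_rot: [-0.68, 0.733, 0.001, -0.001]
ft_force: [0.3, 0.8, -0.4]
grip_width: 0.0849
grasp_force: 0.0
```

Request:
move_arm(
  deltas=[
    [1,0,0,-30,0,0,0],
    [1,0,0,-40,0,0,0],
    [1,0,0,-40,0,0,0],
    [1,0,0,-40,0,0,0],
    [1,-29,0,-25,0,0,0],
    [1,0,0,0,0,0,0],
    [1,0,0,0,0,0,0],
  ],
)

```text
clock: 51.33
eef_pos: [0.4533, -0.1521, 0.2461]
tool_rot: [-0.681, 0.732, -0.001, 0.001]
ft_force: [0.2, -0.1, -0.3]
grip_width: 0.0851
grasp_force: 0.0
```

```bash
python3 - <<'E'
from plan import *
T=np.array([.4465,-.2714]);a=-.076;A=np.array([[np.cos(a),np.sin(a)],[-np.sin(a),np.cos(a)]])
o,p,r,ph=state(); print(p,ph)
c=bot.calibration("wrist"); im=bot.camera("wrist")
for q,y in(("block_short",.088),("block_mid",0),("block_long",-.088)):
    w=T+A.T@[0,y]; u=proj("wrist",[*w,.04],c)[0]; n=0
    for d in bot.outline_of(q,"wrist"):
        l,t,ww,h=d["rect"]
        if np.hypot(l+ww/2-u[0],t+h/2-u[1])<22 and not n:
            f=fit(MODEL[q],(*w,a),{"wrist":(d["pixels"].astype(float),c)},z=.006); print(q,(A@(f[0][:2]-T)).round(4),f[0][2].round(3),round(f[1],3)); n=1
    if not n: print(q,"none",u)
from barshift import barpush
barpush(); print([(round(d["conf"],2),d["rect"]) for d in bot.outline_of("lever","side")])
E
```

```text
[ 0.45333096 -0.15212358  0.24607765] 3.069350984602096
block_short [-0.0025  0.0875] -0.07 0.118
block_mid [-0.0011  0.0058] -0.072 0.08
block_long none [249.6626084  -33.23157413]
px [221.7 191.8] shift [0. 0.] score 1.0 10mm= [-3.22 -0.24] push mm 0.0
[(0.41, [250.4, 114.7, 13.6, 18.0]), (0.27, [291.1, 112.4, 36.8, 23.1])]
```

All three blocks are in their bays, the lever is off and the bar is free. Handing in.

```bash
python3 -c "
from workcell import bot
print(bot.job_done())"
```

```text
the job is handed in; nothing more can be done
None
```

The job is handed in: all three blocks were pressed on both sides (longest first) and lie in their own tray bays, the switch was already on and is now off, and the canister, tin and blue look-alike were left alone; the hand-in gave no verdict.

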